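# Invert washed test sleeves onto their drying pegs

## Task

Two washed sleeves lie on their sides in the drip cradle. Turn each one mouth-down and lower it gently, without letting it drop, over its own peg on the drying rack (the wide sleeve with the blue end on the blue peg, the slim sleeve with the orange end on the orange peg) until it stands upright with its rim resting flat on the peg's flange, and let go. Leave the sleeve that is already drying on the white peg and the three injectors where they are.

Things in the scene. Friction and masses are not known exactly. Their poses are not given: they have to be found in the camera images.
- wide_sleeve: dark metal tube, 110 mm long, 60 mm outside diameter, 50 mm bore; one end open (the mouth), the other closed (7 mm thick, blue disc, its last 10 mm bevelled to 44 mm). About 0.3 kg. Origin: centre of the closed end's outer face; z: along the tube to the mouth. Starts in either cradle lane, z along the cradle's x, dipping 12 degrees below level
- slim_sleeve: dark metal tube, 110 mm long, 46 mm outside diameter, 37 mm bore; one end open (the mouth), the other closed (7 mm thick, orange disc, its last 10 mm bevelled to 30 mm). About 0.2 kg. Origin: centre of the closed end's outer face; z: along the tube to the mouth. Starts in either cradle lane, z along the cradle's x, dipping 12 degrees below level
- wide_sleeve_mouth (a point): centre of the wide sleeve's open rim
- slim_sleeve_mouth (a point): centre of the slim sleeve's open rim
- cradle: fixed steel drip tray, 160 x 240 mm, 14 mm high rim. Two lanes, at y = +60 and -60 mm of its frame: each two 8 mm rods 32 mm apart, running along x and sloping 12 degrees down to +x, to a 44 mm wide green stop under the lower edge of the sleeve's mouth. Rod tops 45 mm above the bench at mid-lane. Sleeves lift straight up. Origin: under its centre, on the bench
- rack: the drying rack: a fixed grey bar 100 x 330 x 12 mm along its y axis, on which the blue, the orange and the white peg stand side by side at y = +110, 0 and -110 mm of its own frame, in varying order. Origin: under the bar's centre, on the bench
- wide_peg_seat (a point): centre of the top face of the blue peg's steel flange, where the rim comes to rest; z up, 24 mm above the bench. The blue plastic peg stands upright here, 40 mm thick, its rounded tip 70 mm above this point; flange 84 mm across, fixed
- slim_peg_seat (a point): centre of the top face of the orange peg's steel flange, where the rim comes to rest; z up, 24 mm above the bench. The orange plastic peg stands upright here, 26 mm thick, its rounded tip 70 mm above this point; flange 70 mm across, fixed
- grey_peg: the fixed white peg (32 mm thick, 82 mm tall with its 76 mm wide flange), hidden under the drying sleeve; origin under its flange, on the rack bar
- dry_sleeve: a third dark sleeve, 52 mm outside diameter, 110 mm long, with a white disc on its closed end, already standing mouth-down on the white peg, loose; origin at the centre of its closed end, which is on top, z towards the mouth (down); a bystander
- injector_a: a fuel injector lying on the bench, silver and dark metal with a copper tip, about 170 mm long and 28 mm high; origin on the bench under its middle, x towards the tip; a bystander
- injector_b: a fuel injector lying on the bench, silver and dark metal with a copper tip, about 170 mm long and 28 mm high; origin on the bench under its middle, x towards the tip; a bystander
- injector_c: a fuel injector lying on the bench, silver and dark metal with a copper tip, about 170 mm long and 28 mm high; origin on the bench under its middle, x towards the tip; a bystander
Not all that is in view belongs to the job. Leave any green or turquoise look-alike of the wide_sleeve alone. What is shaped like the slim_sleeve but pink is not meant.

How it is judged:
At the end, for the whole second after the job is handed in: Each sleeve stands mouth-down on the peg of its own colour: its axis within 5.8 degrees of vertical, its rim centre within 9 mm of the flange centre sideways and less than 4 mm above the flange's top, at rest (below 0.02 m/s). The drying sleeve and the injectors are within 25 mm of where they began (angle between each of wide_sleeve, slim_sleeve's own z axis and vertical above 3.04 rad and horizontal distance between wide_sleeve_mouth and wide_peg_seat below 0.009 m and z of wide_sleeve_mouth in the frame of wide_peg_seat below 0.004 m and linear speed of each of wide_sleeve, slim_sleeve below 0.02 m/s and horizontal distance between slim_sleeve_mouth and slim_peg_seat below 0.009 m and z of slim_sleeve_mouth in the frame of slim_peg_seat below 0.004 m and distance of each of dry_sleeve, injector_a, injector_b, injector_c from where it was at the start of the episode below 0.025 m); the robot touches nothing.
It fails at once if the wide sleeve is dropped or thrust onto its peg, or knocked on it (faster than 0.6 m/s while its rim is over the peg and less than 85 mm above the flange) (horizontal distance between wide_sleeve_mouth and wide_peg_seat below 0.03 m and z of wide_sleeve_mouth in the frame of wide_peg_seat below 0.085 m and linear speed of wide_sleeve above 0.6 m/s).
It fails at once if the slim sleeve is dropped or thrust onto its peg, or knocked on it (faster than 0.6 m/s while its rim is over the peg and less than 85 mm above the flange) (horizontal distance between slim_sleeve_mouth and slim_peg_seat below 0.03 m and z of slim_sleeve_mouth in the frame of slim_peg_seat below 0.085 m and linear speed of slim_sleeve above 0.6 m/s).
It fails at once if the sleeve already drying on the white peg is moved by more than 25 mm (distance of dry_sleeve from where it was at the start of the episode above 0.025 m).
It fails at once if an injector is moved by more than 25 mm (distance of any of injector_a, injector_b, injector_c from where it was at the start of the episode above 0.025 m).
It also fails if it takes over 61 s, if anything falls off the work surface, if the arm or the gripper's body presses on something with over 40 N, if the wrist force passes 120 N, or if a joint passes its speed limit or range.

## Robot

A 6-joint arm with a two-finger parallel gripper is mounted at the origin on the work surface. World frame = base frame: x ahead of the robot, y to its left, z up, the work surface at z = 0. Lengths are in m, angles in rad, forces in N, time in s.
With the tool pointing down it reaches from about 0.375 to 0.825 m from the base axis. Payload 5.5 kg.
Tool frame: the origin (TCP) lies on the centre line of the jaws, within the pads' length; the fingertips stand 22 mm ahead of it and the grasp point (between the pads) lies 3 mm ahead of it (env.tips_ahead is the distance from the TCP to the fingertips, in m); z points along the fingers, y is the line along which they close (so a half turn about z gives the same grasp; the last joint's range is limited). The gripper opens to 85 mm and grips with 20 to 120 N. Pads are 22 mm wide; open, the fingers measure 114 mm over their backs; the gripper's body (76 mm by 85 mm) begins 54 mm behind the grasp point. The pads swing forward as they close: fully open they stand 13 mm farther back than shut.
Start: joints at [-1.283, 0.314, -0.047, 1.21, 0, 1.571], TCP at [0.17, -0.575, 0.253] pointing down, gripper open.
Joint ranges: [-2.67, 2.67], [-0.69, 1.73], [-1.03, 1.25], [-2.08, 2.16], [-1.42, 1.45], [-3.14, 3.14]. Speed limits (rad/s): [2.39, 2.39, 3.01, 3.14, 3.14, 3.14].

## Interface

Orientations are given as a rotation vector (axis times angle).
In Python, from workcell import env gives the robot as it stands.
- The arm moves only by the tool send_rows, never from a script. Its argument "increments" is a list of rows, each an object with "dp": the shift along the tool's x, y, z in cm, a list of three; "roll": the turn about the tool's z in rad. In form: [{"dp": [dx, dy, dz], "roll": roll}, ...]. A call has exactly 8 rows; each row shifts and turns the commanded pose from where the row before left it, along the tool's axes as they then stand; what a row does not reach is not made up. A row lasts 1/8 s, in which the tool goes at most 62.5 mm and 10.7 degrees, less where a joint would pass 70% of its speed; a pose out of reach is approached as far as the arm can. A call with a gripper value outside its range is refused whole. "claw" is the opening, from -1 (shut) to 1 (fully open), set as the call begins (left out, the last holds). The fingers move at their own pace and stop on an object; "grip_force" is the grip in N (left out, the last holds). Time passes only in rows, so rows that do not move let the fingers close, or fill a call up. It gives the time, the measured TCP pose, the force, the opening and the grip force at its end, in the units of the state.
- env.get_state(): the state, without advancing time (a new reading comes with each control period).
- env.camera(name): name is "scene" or "top"; returns the picture (420x560x3 uint8, blue, green, red); there is no depth.
- env.camera_params(name): a dict with "vfov" (degrees; the focal length in pixels is half the picture's height over the tangent of half this angle, whatever the lens; pixels are square), "cx", "cy" (the principal point, pixels), "distortion" ([k1, k2, p1, p2, k3] as OpenCV has them; the pictures are not rectified), "xyz" and "attitude" of the camera in the world. Camera axes: x right, y down, z forward; pixel columns grow to the right and rows downward; lengths in m; the calibration is good to about 2 mm. A picture is of the moment at which its call begins. camera_params takes no time and is no camera call.
- env.hand_in(): hands the job in; it is judged then, once.
The state is a dict: "t": time; "joint_positions": joint angles; "qd": joint speeds; "tau": joint torques, N m; "eef_pos": TCP position; "tcp_rot": TCP orientation; "ft_force": force on the tool from outside, world axes, zero at the start; "ft_torque": the same for the moment, N m; "grip_width": finger opening in m; "gripper_force": force on a finger pad.
Only numpy, scipy, OpenCV 4.12 (cv2) and the standard library are available. Lean on these libraries where they do the work, as an engineer would, in place of code of your own. Each camera call takes 0.05 s, during which the arm holds its last target. There are 200 camera calls.

## Working session

There is one attempt and no reset: what is moved stays moved. The work goes in short steps, Python scripts to look and compute and a tool call to move; the robot and the scene stay as the last step left them, time stands still between calls to the robot, and variables do not carry over. Pictures are saved under pics/ and viewed, at most 10 in all, crops included, and the job is handed in when it is done.

Besides the shell and the picture viewer there is one more tool, called after "Request:" as name(argument=value, ...), one argument or row to a line, values as JSON. send_rows: Moves the arm, as the interface text tells. Its arguments: {"type":"object","properties":{"increments":{"type":"array","items":{"type":"object","properties":{"dp":{"type":"array","items":{"type":"number"}},"roll":{"type":"number"}}}},"claw":{"type":"number"},"grip_force":{"type":"number"}},"required":["increments"]}

```bash
mkdir -p pics; ls
python3 - <<'E'
from workcell import env
import cv2
for n in("scene","top"):
    cv2.imwrite(f"pics/{n}0.png",env.camera(n)); print(n,env.camera_params(n))
print(env.get_state())
E
```

```text
pics
scene {'vfov': 45.44309686857453, 'cx': 283.84843494456675, 'cy': 213.77800972689644, 'distortion': array([-0.09152039,  0.        ,  0.        ,  0.        ,  0.        ]), 'xyz': array([0.90220345, 0.52250609, 1.16306018]), 'attitude': array([-0.93129484, -2.71259295,  0.73452249])}
top {'vfov': 42.71510440128777, 'cx': 282.6731281720367, 'cy': 207.57857621323512, 'distortion': array([-0.17565144,  0.        ,  0.        ,  0.        ,  0.        ]), 'xyz': array([0.36741891, 0.04923545, 1.76759303]), 'attitude': array([-2.20693661,  2.1559089 , -0.13060899])}
{'t': 0.1, 'joint_positions': array([-1.28301047e+00,  3.14148153e-01, -4.79412064e-02,  1.21020445e+00,
       -1.94253539e-05,  1.57081518e+00]), 'qd': array([ 0.00030267, -0.00208807,  0.00162274,  0.00011524,  0.00185689,
       -0.00092172]), 'tau': array([-5.61705874e-04, -5.40767062e+01,  3.40540946e+01,  1.11746503e-02,
       -3.09026473e-05, -1.00970769e-05]), 'eef_pos': array([ 0.17015907, -0.57487691,  0.25254165]), 'tcp_rot': array([-3.10766541e+00, -4.50253218e-01,  3.67350032e-04]), 'ft_force': array([ 0.05293391,  0.46962817, -0.45422196]), 'ft_torque': array([0.03324369, 0.00650315, 0.01318495]), 'gripper_force': 0.0, 'grip_width': 0.08538857908903427}
```

View pics/scene0.png

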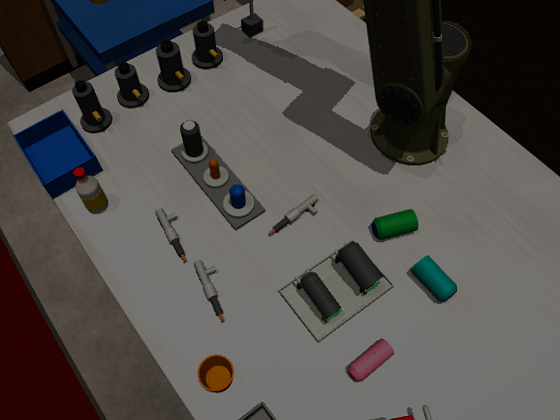

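View pics/top0.png

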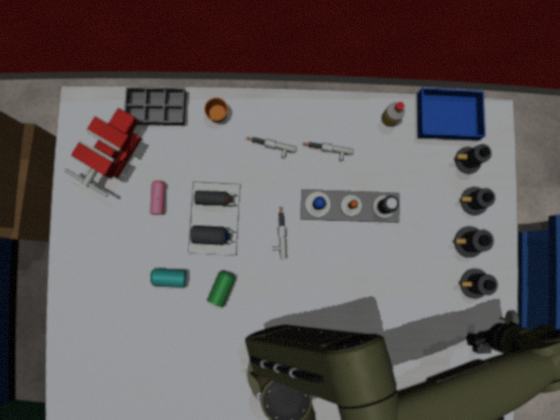

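Scene view: the cradle is near (335,290) with two dark sleeves. The rack at (218,180) runs white (192,140), orange (214,168), blue (237,195). Injectors are at (297,215), (172,235) and (209,290).

Candidates for the wide sleeve are dark (360,265), green (395,224) and turquoise (435,278). Candidates for the slim one are dark (320,295), pink (371,360) and the drying sleeve (192,140). By description I take the two dark ones in the cradle, and I'm checking that in a close crop.

```bash
cat > h.py <<'E'
import numpy as np, cv2
from scipy.spatial.transform import Rotation as R
from workcell import env
def cam(n):
    p=env.camera_params(n); f=210/np.tan(np.radians(p['vfov'])/2)
    K=np.array([[f,0,p['cx']],[0,f,p['cy']],[0,0,1]])
    return K,p['distortion'],R.from_rotvec(p['attitude']).as_matrix(),p['xyz']
def at_z(n,uv,z):
    K,d,Rm,c=cam(n); q=cv2.undistortPoints(np.array([[uv]],float),K,d)[0,0]
    r=Rm@[q[0],q[1],1]; return c+r*(z-c[2])/r[2]
def proj(n,P):
    K,d,Rm,c=cam(n); return cv2.projectPoints(((np.atleast_2d(P)-c)@Rm),np.zeros(3),np.zeros(3),K,d)[0][:,0]
def tri(a,b):
    L=[]
    for n,uv in(("scene",a),("top",b)):
        K,d,Rm,c=cam(n); q=cv2.undistortPoints(np.array([[uv]],float),K,d)[0,0]
        r=Rm@[q[0],q[1],1]; L.append((c,r/np.linalg.norm(r)))
    A=sum(np.eye(3)-np.outer(r,r) for c,r in L); y=sum((np.eye(3)-np.outer(r,r))@c for c,r in L)
    return np.linalg.solve(A,y)
E
python3 - <<'E'
from h import *
s=cv2.imread('pics/scene0.png');t=cv2.imread('pics/top0.png')
up=lambda a,k:cv2.resize(a,None,fx=k,fy=k,interpolation=cv2.INTER_CUBIC)
a=up(t[175:260,180:410],3.4); b=up(s[235:345,270:400],2.7);c=up(s[110:230,165:275],2.5)
o=np.zeros((595,790,3),np.uint8);o[:a.shape[0],:a.shape[1]]=a;o[292:292+b.shape[0],:b.shape[1]]=b;o[292:292+c.shape[0],400:400+c.shape[1]]=c
cv2.imwrite('pics/c1.png',np.clip(o*1.6,0,255).astype(np.uint8))
for n,im in(("scene",s),("top",t)):
    hsv=cv2.cvtColor(im,cv2.COLOR_BGR2HSV)
    for nm,lo,hi in(("blue",(100,120,40),(130,255,255)),("orange",(3,150,60),(20,255,255)),("green",(45,100,30),(80,255,255))):
        k,l,st,ce=cv2.connectedComponentsWithStats(cv2.inRange(hsv,lo,hi))
        for i in range(1,k):
            if 4<=st[i,4]<700: print(n,nm,st[i],ce[i].round(1))
E
```

```text
scene blue [ 66  31  41  43 434] [87.  53.6]
scene blue [ 95 172   4   2   4] [ 96.5 172.5]
scene blue [230 184  14  13 141] [236.6 190.2]
scene blue [ 67 187   4   3   6] [ 68.7 188.2]
scene blue [ 57 192   5   4  10] [ 59.  193.7]
scene blue [447 295   4   5   5] [448.2 297. ]
scene orange [209  49   7   8  21] [212.   52.6]
scene orange [175  71   9   8  28] [178.8  74.5]
scene orange [132  89   9   8  33] [136.   92.5]
scene orange [ 93 111   8   9  35] [ 96.2 114.9]
scene orange [209 159   9   8  52] [213.1 162.5]
scene orange [269 229   7   6  20] [272.  231.3]
scene orange [181 254   5   7  18] [182.9 256.9]
scene orange [219 313   5   8  21] [220.9 316.9]
scene orange [198 355  36  36 691] [216.5 375.5]
scene orange [350 372   4   4   5] [351.6 373.8]
scene green [365 281  15  12  36] [372.  286.5]
scene green [326 310  16  12  44] [332.9 315.1]
top blue [314 197  11  12 100] [318.9 202.7]
top blue [555 216   5 114 550] [557.1 272.4]
top blue [224 232   4   9  21] [225.6 235.6]
top orange [206  99  21  22 322] [216.9 110.2]
top orange [461 158   4   2   4] [462.5 158.8]
top orange [350 201   7   7  34] [352.8 203.8]
top orange [469 281   3   2   4] [470.  281.5]
top green [208 272  26  34 529] [221.2 288.4]
```

View pics/c1.png

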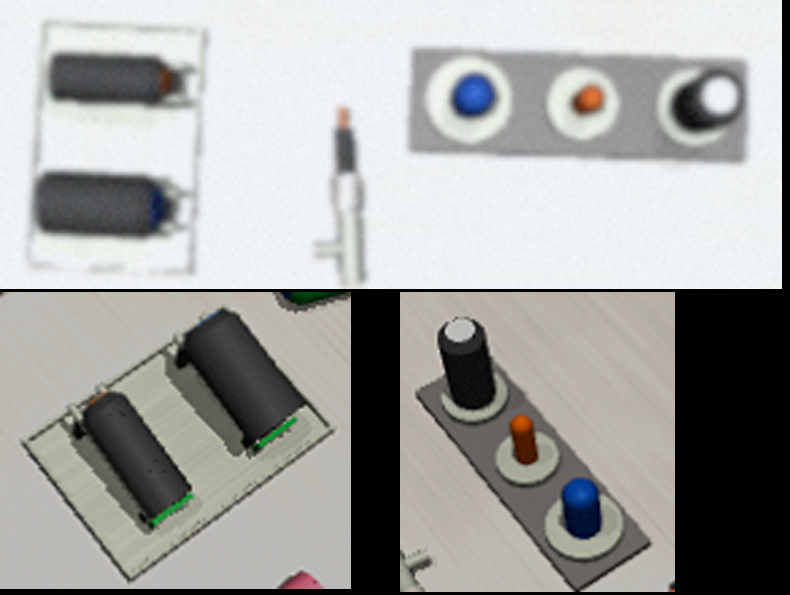

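The crop confirms it. In the top view, the upper cradle sleeve (212,198) has an orange end and the lower one (210,235) a blue end. Both closed ends point right and both mouths point left, onto the green stops. The flanges are at about (318,204) for blue and (352,205) for orange.

Run:
```python
from h import *
t=lambda u,v:(u/3.4+180-.35,v/3.4+175-.35)
C=[t(45,22),t(207,32),t(190,272),t(28,267)]
P=np.array([at_z("top",c,.014) for c in C]);print("cradle",P[:,:2].round(4).tolist(),[np.linalg.norm(P[i]-P[(i+1)%4]).round(3) for i in range(4)])
c=P.mean(0);ax=P[0]-P[1]+P[3]-P[2];print("centre",c,"ax",np.degrees(np.arctan2(ax[1],ax[0])))
for nm,e,m,h in(("slim",t(167,82),t(50,77),.063),("wide",t(157,206),t(37,200),.071)):
    # disc seen; axis heights: closed end higher
    E=at_z("top",e,h+.012);M=at_z("top",m,h-.011);print(nm,E,M,np.linalg.norm(E-M),np.degrees(np.arctan2(*(M-E)[1::-1])))
for nm,f,tip,st in(("blue",t(469,100),(318.9,202.7),(236.6,190.2)),("or",t(584,103),(352.8,203.8),(213.1,162.5)),("white",t(697,106),(t(720,97)),(165+460/2.5,110+(331-292)/2.5))):
    print(nm,at_z("top",f,.024),"tip",tri(st,tip),at_z("top",tip,.085))
R_=np.array([at_z("top",t(*q),.012) for q in((413,47),(747,60),(747,161),(410,152))]);print(R_.mean(0),[np.linalg.norm(R_[i]-R_[(i+1)%4]).round(3) for i in range(4)])
# flange centres by scene: crop
for q in((475+0,395),(527,458),(584,524)): print("scene fl",at_z("scene",((q[0]-400)/2.5+165,(q[1]-292)/2.5+110),.024))
s=lambda u,v:(u/2.7+270-.3,(v-292)/2.7+235-.3)
S=np.array([at_z("scene",s(*q),.014) for q in((22,443),(220,308),(333,431),(130,579))]);print("scene cradle",S.mean(0),S[:,:2].round(3).tolist())
print(env.get_state()['tcp_rot'], R.from_rotvec(env.get_state()['tcp_rot']).as_matrix().round(3))
```

```text
cradle [[0.6203, 0.3112], [0.6143, 0.1533], [0.3821, 0.1628], [0.3828, 0.3187]] [np.float64(0.158), np.float64(0.232), np.float64(0.156), np.float64(0.238)]
centre [0.49986949 0.23651644 0.014     ] ax 88.77255715915004
slim [0.55771758 0.18556324 0.075     ] [0.56238739 0.29864738 0.052     ] 0.11549384671107184 87.63531183992235
wide [0.44152516 0.19054082 0.083     ] [0.44524242 0.3053972  0.06      ] 0.1171955825845165 88.14630527588785
blue [ 0.55321993 -0.10107213  0.024     ] tip [ 0.55262193 -0.10116621  0.08168428] [ 0.55114777 -0.09989274  0.085     ]
or [ 0.55308277 -0.21260182  0.024     ] tip [ 0.5519031  -0.20915004  0.0848194 ] [ 0.55034395 -0.20783755  0.085     ]
white [ 0.55291623 -0.32342573  0.024     ] tip [ 0.44343729 -0.084773    0.41751459] [ 0.55546045 -0.33232745  0.085     ]
[ 0.55244587 -0.21112843  0.012     ] [np.float64(0.329), np.float64(0.099), np.float64(0.33), np.float64(0.102)]
scene fl [ 0.55223861 -0.3169565   0.024     ]
scene fl [ 0.55419921 -0.20789916  0.024     ]
scene fl [ 0.55405327 -0.09948423  0.024     ]
scene cradle [0.50615015 0.24173499 0.014     ] [[0.622, 0.159], [0.388, 0.167], [0.39, 0.325], [0.625, 0.316]]
[-3.10766541e+00 -4.50253218e-01  3.67350032e-04] [[ 0.959  0.284 -0.   ]
 [ 0.284 -0.959  0.001]
 [-0.    -0.001 -1.   ]]
```

Request:
send_rows(
  increments=[
    {"dp": [5.3,-2.6,0],"roll": 0},
    {"dp": [5.3,-2.6,0],"roll": 0},
    {"dp": [5.3,-2.6,0],"roll": 0},
    {"dp": [5.3,-2.6,0],"roll": 0},
    {"dp": [5.3,-2.6,0],"roll": 0},
    {"dp": [5.3,-2.6,0],"roll": 0},
    {"dp": [5.3,-2.6,0],"roll": 0},
    {"dp": [5.3,-2.6,0],"roll": 0},
  ],
  claw=1,
  grip_force=20,
)

```text
t: 1.1
eef_pos: [0.5189, -0.2539, 0.253]
tcp_rot: [-3.109, -0.451, 0.001]
ft_force: [-0.2, -0.3, 0.2]
grip_width: 0.0854
gripper_force: 0.0
```

Request:
send_rows(
  increments=[
    {"dp": [0,0,0],"roll": -0.157},
    {"dp": [0,0,0],"roll": -0.157},
    {"dp": [0,0,0],"roll": -0.157},
    {"dp": [0,0,0],"roll": -0.157},
    {"dp": [0,0,0],"roll": -0.157},
    {"dp": [0,0,0],"roll": -0.157},
    {"dp": [0,0,0],"roll": -0.157},
    {"dp": [0,0,0],"roll": -0.157},
  ],
)

```text
t: 2.1
eef_pos: [0.5175, -0.2554, 0.2528]
tcp_rot: [-2.245, -2.196, 0.001]
ft_force: [-0.0, 0.4, 0.2]
grip_width: 0.0851
gripper_force: 0.0
```

Request:
send_rows(
  increments=[
    {"dp": [5.8,-1.06,1.1],"roll": 0},
    {"dp": [5.8,-1.06,1.1],"roll": 0},
    {"dp": [5.8,-1.06,1.1],"roll": 0},
    {"dp": [5.8,-1.06,1.1],"roll": 0},
    {"dp": [5.8,-1.06,1.1],"roll": 0},
    {"dp": [5.8,-1.06,1.1],"roll": 0},
    {"dp": [5.8,-1.06,1.1],"roll": 0},
    {"dp": [5.8,-1.06,1.1],"roll": 0.01},
  ],
)

```text
t: 3.1
eef_pos: [0.4449, 0.2124, 0.1649]
tcp_rot: [2.262, 2.18, 0.0]
ft_force: [1.2, -0.5, 0.3]
grip_width: 0.0853
gripper_force: 0.0
```

Run:
```python
from h import *
a=env.camera("scene");b=env.camera("top");s=env.get_state();p=s['eef_pos'];print(p,R.from_rotvec(s['tcp_rot']).as_matrix().round(3).tolist())
a=cv2.resize(a[180:360,240:440],None,fx=2.9,fy=2.9);b=cv2.resize(b[160:270,165:265],None,fx=2.5,fy=2.5)
o=np.zeros((530,800,3),np.uint8);o[:a.shape[0],:580]=a[:, :580];o[:b.shape[0],580:800]=b[:275,:220]
cv2.imwrite('pics/d1.png',np.clip(o*1.6,0,255).astype(np.uint8))
```

```text
[0.44374644 0.215033   0.16399756] [[0.03, 1.0, -0.002], [1.0, -0.03, 0.001], [0.001, -0.002, -1.0]]
```

View pics/d1.png

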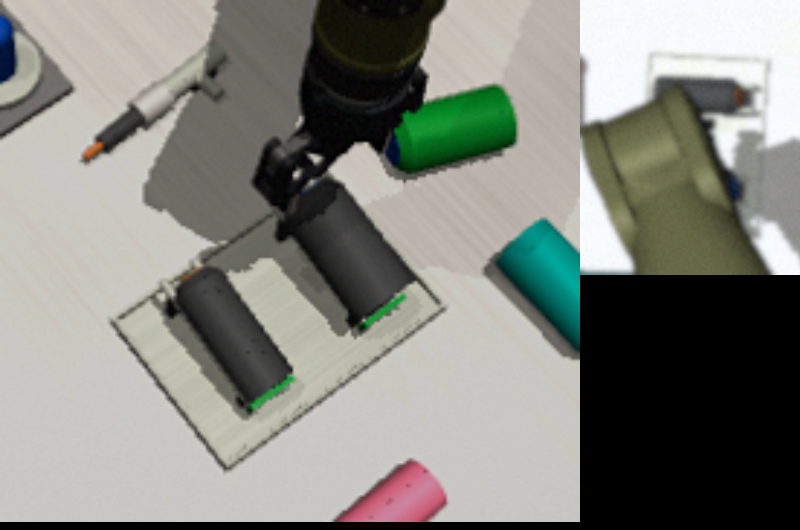

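The gripper straddles the wide sleeve's closed end, at about (315,195) in the crop. Next I descend and grip lightly.

Request:
send_rows(
  increments=[
    {"dp": [-0.45,-0.1,1.4],"roll": 0},
    {"dp": [0,0,1.4],"roll": 0},
    {"dp": [0,0,1.4],"roll": 0},
    {"dp": [0,0,1.4],"roll": 0},
    {"dp": [0,0,1.3],"roll": 0},
    {"dp": [0,0,1.4],"roll": 0},
    {"dp": [0,0,0],"roll": 0},
    {"dp": [0,0,0],"roll": 0},
  ],
)

```text
t: 4.2
eef_pos: [0.4446, 0.2063, 0.0824]
tcp_rot: [2.262, 2.18, 0.0]
ft_force: [0.2, 0.2, 0.2]
grip_width: 0.0853
gripper_force: 0.0
```

Request:
send_rows(
  increments=[
    {"dp": [0,0,0],"roll": 0},
    {"dp": [0,0,0],"roll": 0},
    {"dp": [0,0,0],"roll": 0},
    {"dp": [0,0,0],"roll": 0},
    {"dp": [0,0,0],"roll": 0},
    {"dp": [0,0,0],"roll": 0},
    {"dp": [0,0,0],"roll": 0},
    {"dp": [0,0,0],"roll": 0},
  ],
  claw=-1,
  grip_force=20,
)

```text
t: 5.2
eef_pos: [0.4402, 0.2064, 0.0825]
tcp_rot: [-2.256, -2.177, 0.007]
ft_force: [-14.3, 1.0, 12.6]
grip_width: 0.0602
gripper_force: 18.7
```

Request:
send_rows(
  increments=[
    {"dp": [0,-0.3,0],"roll": 0},
    {"dp": [0,0,-1.0],"roll": 0},
    {"dp": [0,0,-1.5],"roll": 0},
    {"dp": [0,0,-2.0],"roll": 0},
    {"dp": [0,0,-2.5],"roll": 0},
    {"dp": [0,0,-2.5],"roll": 0},
    {"dp": [0,0,-2.5],"roll": 0},
    {"dp": [0,0,-1.5],"roll": 0},
  ],
)

```text
t: 6.2
eef_pos: [0.4423, 0.2065, 0.2195]
tcp_rot: [2.262, 2.179, 0.004]
ft_force: [0.3, 0.4, -3.0]
grip_width: 0.0602
gripper_force: 22.6
```

Run:
```python
from h import *
a=env.camera("scene");s=env.get_state();print(s['eef_pos'],s['grip_width'],s['ft_force'],s['ft_torque'])
cv2.imwrite('pics/e1.png',np.clip(cv2.resize(a[140:340,240:440],None,fx=2.9,fy=2.9)*1.6,0,255).astype(np.uint8))
```

```text
[0.44288236 0.20677057 0.2207892 ] 0.05993463596695646 [ 0.5661776  -0.03153152 -1.45444387] [-0.01224974 -0.09909522  0.01159721]
```

View pics/e1.png

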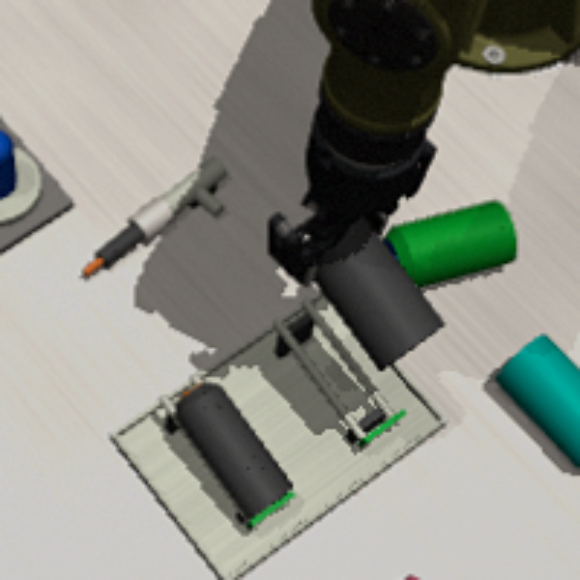

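The wide sleeve is held, with its mouth end at about (415,345) in the crop, and it has not swung down under gravity. I'm estimating its dip from the rim pixels, then I'll tip it against the green stop.

Run:
```python
from h import *
g=np.array([.4425,.2068,.2175])
for d in(5,12,20,30,40):
    r=np.radians(d);a=np.array([.03*np.cos(r),np.cos(r),-np.sin(r)]);n=np.array([0,np.sin(r),np.cos(r)]);e=np.cross(a,n)
    m=g+.092*a;th=np.linspace(0,2*np.pi,24,endpoint=False)
    q=(proj("scene",[m+.03*(np.cos(t)*e+np.sin(t)*n) for t in th])-[240,140])*2.9
    print(d,"right",q[q[:,0].argmax()].round(),"low",q[q[:,1].argmax()].round(),"left",q[q[:,0].argmin()].round())
```

```text
5 right [450. 313.] low [387. 364.] left [386. 363.]
12 right [446. 318.] low [381. 367.] left [381. 367.]
20 right [441. 325.] low [374. 369.] left [374. 368.]
30 right [433. 329.] low [368. 370.] left [363. 367.]
40 right [424. 335.] low [365. 369.] left [351. 362.]
```

Request:
send_rows(
  increments=[
    {"dp": [0,0,2.0],"roll": 0},
    {"dp": [0,0,2.5],"roll": 0},
    {"dp": [0,0,2.5],"roll": 0},
    {"dp": [0,0,2.5],"roll": 0},
    {"dp": [0,0,2.0],"roll": 0},
    {"dp": [0,0,1.3],"roll": 0},
    {"dp": [0,0,0.7],"roll": 0},
    {"dp": [0,0,0.3],"roll": 0},
  ],
)

```text
t: 7.25
eef_pos: [0.4397, 0.2056, 0.081]
tcp_rot: [-2.26, -2.18, 0.004]
ft_force: [-14.5, -6.8, 35.7]
grip_width: 0.0601
gripper_force: 23.7
```

Request:
send_rows(
  increments=[
    {"dp": [0.3,0,0],"roll": 0},
    {"dp": [0.45,0,-0.7],"roll": 0},
    {"dp": [0.5,0,-0.7],"roll": 0},
    {"dp": [0.6,0,-0.6],"roll": 0},
    {"dp": [0.6,0,-0.6],"roll": 0},
    {"dp": [0.7,0,-0.5],"roll": 0},
    {"dp": [0.7,0,-0.45],"roll": 0},
    {"dp": [0.75,0,-0.4],"roll": 0},
  ],
)

```text
t: 8.25
eef_pos: [0.4434, 0.2484, 0.1204]
tcp_rot: [2.258, 2.173, -0.007]
ft_force: [-2.9, -15.6, 14.6]
grip_width: 0.0602
gripper_force: 32.9
```

Run:
```python
from h import *
a=env.camera("scene");s=env.get_state();print(s['eef_pos'],s['grip_width'],s['ft_force'],s['ft_torque'])
cv2.imwrite('pics/f1.png',np.clip(cv2.resize(a[160:330,260:430],None,fx=3,fy=3)*1.6,0,255).astype(np.uint8))
```

```text
[0.44365107 0.24973373 0.1209355 ] 0.060084123686651045 [ -4.31782191 -14.05220995  15.64067495] [-3.31307532  1.2970058   0.31852989]
```

View pics/f1.png

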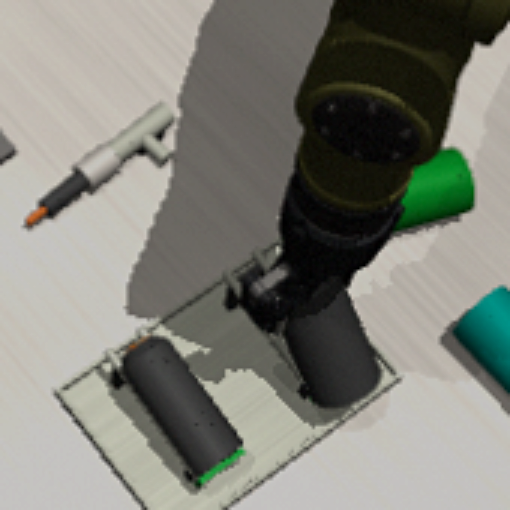

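It is tipping about the stop: the sleeve now points well down, with its mouth at about (345,385) in the crop. I'm continuing the arc.

Request:
send_rows(
  increments=[
    {"dp": [0.85,0,-0.35],"roll": 0},
    {"dp": [0.85,0,-0.3],"roll": 0},
    {"dp": [0.9,0,-0.2],"roll": 0},
    {"dp": [0.9,0,-0.1],"roll": 0},
    {"dp": [0.9,0,-0.05],"roll": 0},
    {"dp": [0.9,0,0.05],"roll": 0},
    {"dp": [0.9,0,0.1],"roll": 0},
    {"dp": [0.8,0,0.15],"roll": 0},
  ],
)

```text
t: 9.3
eef_pos: [0.4454, 0.3222, 0.1271]
tcp_rot: [-2.262, -2.18, 0.0]
ft_force: [-3.4, -3.2, 5.8]
grip_width: 0.06
gripper_force: 37.2
```

Request:
send_rows(
  increments=[
    {"dp": [0,0,0],"roll": 0},
    {"dp": [0,0,-1.0],"roll": 0},
    {"dp": [0,0,-1.5],"roll": 0},
    {"dp": [0,0,-2.0],"roll": 0},
    {"dp": [0,0,-2.5],"roll": 0},
    {"dp": [0,0,-2.0],"roll": 0},
    {"dp": [0,0,-1.0],"roll": 0},
    {"dp": [0,0,0],"roll": 0},
  ],
)

```text
t: 10.3
eef_pos: [0.4463, 0.3226, 0.2269]
tcp_rot: [2.262, 2.18, 0.003]
ft_force: [0.8, 0.0, -3.8]
grip_width: 0.0603
gripper_force: 36.1
```

Run:
```python
from h import *
a=env.camera("scene");s=env.get_state();print(s['eef_pos'],s['grip_width'],s['ft_force'],s['ft_torque'])
cv2.imwrite('pics/g1.png',np.clip(cv2.resize(a[130:330,270:470],None,fx=3,fy=3)*1.6,0,255).astype(np.uint8))
```

```text
[0.44581139 0.32224018 0.2259368 ] 0.06011378092846495 [ 0.53992509 -0.51003026 -3.75587281] [-0.02406061  0.00563086  0.02488321]
```

View pics/g1.png

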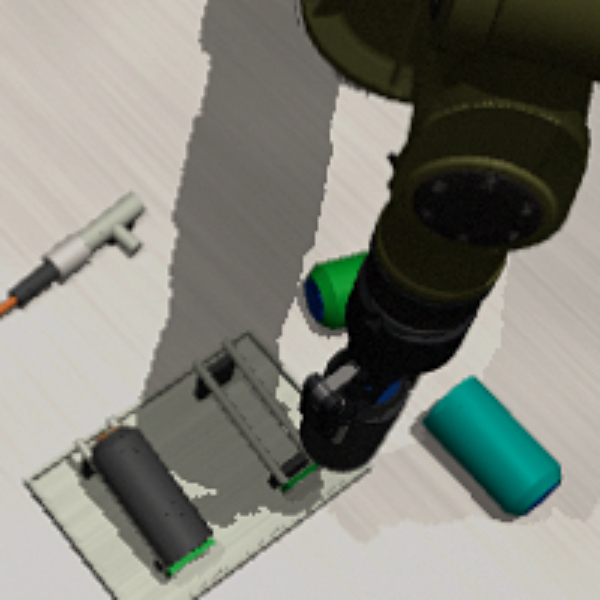

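The wide sleeve is now mouth-down: rim bottom at about (345,468) in the crop, blue disc at (385,390) on top. I'm checking the tilt numerically.

Run:
```python
from h import *
g=np.array([.446,.3223,.223])
for d in(-15,-10,-5,0,5,10,15):
    r=np.radians(d);a=np.array([0,np.sin(r),-np.cos(r)]);n=np.array([0,np.cos(r),np.sin(r)]);e=np.array([1,0,0])
    th=np.linspace(0,2*np.pi,60,endpoint=False)
    f=lambda m,R0:(proj("scene",[m+R0*(np.cos(t)*e+np.sin(t)*n) for t in th])-[270,130])*3
    q=f(g+.092*a,.03); p=f(g-.018*a,.022)
    print(d,"rim left",q[q[:,0].argmin()].round(),"low",q[q[:,1].argmax()].round(),"right",q[q[:,0].argmax()].round(),"disc c",p.mean(0).round())
```

```text
-15 rim left [285. 419.] low [326. 464.] right [361. 429.] disc c [379. 390.]
-10 rim left [291. 428.] low [334. 472.] right [369. 436.] disc c [377. 389.]
-5 rim left [297. 437.] low [342. 479.] right [376. 444.] disc c [376. 387.]
0 rim left [304. 446.] low [350. 486.] right [384. 451.] disc c [374. 385.]
5 rim left [311. 455.] low [353. 493.] right [392. 462.] disc c [372. 384.]
10 rim left [319. 463.] low [361. 499.] right [400. 468.] disc c [371. 382.]
15 rim left [326. 471.] low [370. 505.] right [409. 473.] disc c [369. 381.]
```

Request:
send_rows(
  increments=[
    {"dp": [-1.0,0.3,0],"roll": 0},
    {"dp": [-2.0,0.6,0],"roll": 0},
    {"dp": [-3.0,0.9,0],"roll": 0},
    {"dp": [-4.0,1.1,0],"roll": 0},
    {"dp": [-4.0,1.1,0],"roll": 0},
    {"dp": [-4.0,1.1,0],"roll": 0},
    {"dp": [-4.0,1.1,0],"roll": 0},
    {"dp": [-4.0,1.1,0],"roll": 0},
  ],
  grip_force=40,
)

```text
t: 11.35
eef_pos: [0.5086, 0.0569, 0.2254]
tcp_rot: [-2.263, -2.179, 0.001]
ft_force: [0.3, 1.7, -4.0]
grip_width: 0.0598
gripper_force: 43.9
```

Request:
send_rows(
  increments=[
    {"dp": [-4.0,1.2,0],"roll": 0},
    {"dp": [-4.0,1.2,0],"roll": 0},
    {"dp": [-3.5,1.1,0],"roll": 0},
    {"dp": [-2.2,0.7,0],"roll": 0},
    {"dp": [-1.3,0.4,0],"roll": 0},
    {"dp": [-0.7,0.1,0],"roll": 0},
    {"dp": [0,0,0],"roll": 0},
    {"dp": [0,0,0],"roll": 0},
  ],
)

```text
t: 12.35
eef_pos: [0.55, -0.0983, 0.2258]
tcp_rot: [-2.261, -2.181, -0.0]
ft_force: [-0.2, -0.0, -2.7]
grip_width: 0.0601
gripper_force: 43.9
```

Run:
```python
from h import *
a=env.camera("scene");b=env.camera("top");s=env.get_state();print(s['eef_pos'],s['grip_width'],s['ft_force'],s['ft_torque'])
cv2.imwrite('pics/rawa.png',a);cv2.imwrite('pics/rawb.png',b)
a=cv2.resize(a[90:230,170:290],None,fx=3.6,fy=3.6);b=cv2.resize(b[150:260,290:390],None,fx=3.6,fy=3.6)
o=np.zeros((510,795,3),np.uint8);o[:504,:432]=a;o[:396,435:795]=b
cv2.imwrite('pics/h1.png',np.clip(o*1.8,0,255).astype(np.uint8))
g=s['eef_pos']-[0,0,.003]
for d in(-10,-5,0,5,10):
    r=np.radians(d);c=np.array([0,np.sin(r),-np.cos(r)]);n=np.array([0,np.cos(r),np.sin(r)]);e=np.array([1,0,0])
    th=np.linspace(0,2*np.pi,60,endpoint=False)
    for L in(.085,.092):
        q=(proj("scene",[g+L*c+.03*(np.cos(t)*e+np.sin(t)*n) for t in th])-[170,90])*3.6
        print(d,L,"rim left",q[q[:,0].argmin()].round(),"low",q[q[:,1].argmax()].round(),"right",q[q[:,0].argmax()].round())
```

```text
[ 0.55010182 -0.09825435  0.22585683] 0.059569131446670164 [-0.0962516   0.28584109 -2.60170254] [ 0.060353    0.0025299  -0.00792018]
-10 0.085 rim left [185. 301.] low [229. 341.] right [273. 303.]
-10 0.092 rim left [185. 306.] low [228. 346.] right [272. 308.]
-5 0.085 rim left [192. 310.] low [235. 348.] right [279. 310.]
-5 0.092 rim left [192. 315.] low [235. 353.] right [279. 315.]
0 0.085 rim left [198. 318.] low [241. 354.] right [285. 316.]
0 0.092 rim left [199. 324.] low [242. 359.] right [286. 322.]
5 0.085 rim left [204. 326.] low [242. 359.] right [291. 322.]
5 0.092 rim left [206. 333.] low [244. 365.] right [292. 328.]
10 0.085 rim left [211. 334.] low [248. 363.] right [297. 326.]
10 0.092 rim left [212. 341.] low [250. 370.] right [299. 333.]
```

View pics/h1.png

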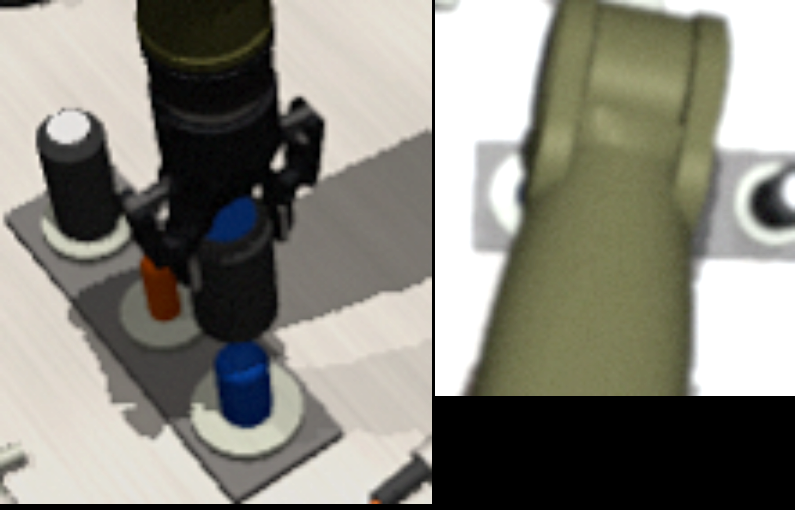

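The wide sleeve hangs above the blue peg with its rim low point at about (235,341) in the crop. It tilts about 3-4° with the mouth toward -y, so I'm correcting by a few mm and lowering while watching the force.

Request:
send_rows(
  increments=[
    {"dp": [0.28,0.32,0],"roll": 0},
    {"dp": [0,0,0.8],"roll": 0},
    {"dp": [0,0,1.0],"roll": 0},
    {"dp": [0,0,1.2],"roll": 0},
    {"dp": [0,0,1.2],"roll": 0},
    {"dp": [0,0,1.2],"roll": 0},
    {"dp": [0,0,1.2],"roll": 0},
    {"dp": [0,0,0.8],"roll": 0},
  ],
)

```text
t: 13.45
eef_pos: [0.5534, -0.0961, 0.1509]
tcp_rot: [-2.262, -2.18, -0.0]
ft_force: [0.9, 0.0, -1.8]
grip_width: 0.0601
gripper_force: 44.0
```

Request:
send_rows(
  increments=[
    {"dp": [0,0,0.4],"roll": 0},
    {"dp": [0,0,0.4],"roll": 0},
    {"dp": [0,0,0.4],"roll": 0},
    {"dp": [0,0,0.4],"roll": 0},
    {"dp": [0,0,0.4],"roll": 0},
    {"dp": [0,0,0.4],"roll": 0},
    {"dp": [0,0,0.3],"roll": 0},
    {"dp": [0,0,0.2],"roll": 0},
  ],
  grip_force=25,
)

```text
t: 14.45
eef_pos: [0.5535, -0.0963, 0.1226]
tcp_rot: [-2.262, -2.18, 0.0]
ft_force: [0.2, 1.8, -1.8]
grip_width: 0.0598
gripper_force: 44.0
```

Request:
send_rows(
  increments=[
    {"dp": [0,0,0.2],"roll": 0},
    {"dp": [0,0,0.2],"roll": 0},
    {"dp": [0,0,0.2],"roll": 0},
    {"dp": [0,0,0.2],"roll": 0},
    {"dp": [0,0,0.2],"roll": 0},
    {"dp": [0,0,0.2],"roll": 0},
    {"dp": [0,0,0.2],"roll": 0},
    {"dp": [0,0,0.2],"roll": 0},
  ],
  grip_force=20,
)

```text
t: 15.45
eef_pos: [0.5536, -0.0983, 0.1115]
tcp_rot: [2.26, 2.175, -0.003]
ft_force: [-17.9, -1.8, 45.9]
grip_width: 0.0598
gripper_force: 48.3
```

Request:
send_rows(
  increments=[
    {"dp": [0,0,-0.1],"roll": 0},
    {"dp": [0,0,-0.1],"roll": 0},
    {"dp": [0,0,-0.1],"roll": 0},
    {"dp": [0,0,-0.1],"roll": 0},
    {"dp": [0,0,0],"roll": 0},
    {"dp": [0,0,0],"roll": 0},
    {"dp": [0,0,0],"roll": 0},
    {"dp": [0,0,0],"roll": 0},
  ],
)

```text
t: 16.45
eef_pos: [0.5535, -0.0973, 0.112]
tcp_rot: [2.261, 2.178, -0.002]
ft_force: [-4.1, -1.5, 9.9]
grip_width: 0.0597
gripper_force: 45.0
```

Request:
send_rows(
  increments=[
    {"dp": [0,0,0],"roll": 0},
    {"dp": [0,0,0],"roll": 0},
    {"dp": [0,0,0],"roll": 0},
    {"dp": [0,0,0],"roll": 0},
    {"dp": [0,0,0],"roll": 0},
    {"dp": [0,0,0],"roll": 0},
    {"dp": [0,0,0],"roll": 0},
    {"dp": [0,0,0],"roll": 0},
  ],
  claw=0.7,
)

```text
t: 17.45
eef_pos: [0.5535, -0.0963, 0.1108]
tcp_rot: [-2.262, -2.18, 0.0]
ft_force: [0.3, 0.6, -0.1]
grip_width: 0.0722
gripper_force: 0.0
```

Request:
send_rows(
  increments=[
    {"dp": [0,0,-0.6],"roll": 0},
    {"dp": [0,0,-1.0],"roll": 0},
    {"dp": [0,0,-2.0],"roll": 0},
    {"dp": [0,0,-3.0],"roll": 0},
    {"dp": [0,0,-3.0],"roll": 0},
    {"dp": [0,0,-2.0],"roll": 0},
    {"dp": [0,0,-1.0],"roll": 0},
    {"dp": [0,0,0],"roll": 0},
  ],
  claw=0.9,
)

```text
t: 18.45
eef_pos: [0.5539, -0.0964, 0.2376]
tcp_rot: [2.261, 2.179, 0.001]
ft_force: [0.6, -0.4, -0.4]
grip_width: 0.0811
gripper_force: 0.0
```

Request:
send_rows(
  increments=[
    {"dp": [3.5,-0.06,0],"roll": 0},
    {"dp": [5,-0.08,0],"roll": 0},
    {"dp": [5,-0.08,0],"roll": 0},
    {"dp": [5,-0.08,1],"roll": 0},
    {"dp": [5,-0.08,2],"roll": 0},
    {"dp": [4,-0.07,2],"roll": 0},
    {"dp": [2.7,-0.05,2],"roll": 0},
    {"dp": [0,0,0],"roll": 0},
  ],
  claw=1,
)

```text
t: 19.45
eef_pos: [0.5576, 0.2067, 0.1638]
tcp_rot: [-2.257, -2.182, 0.007]
ft_force: [0.2, -0.9, 0.4]
grip_width: 0.0853
gripper_force: 0.0
```

Run:
```python
from h import *
a=env.camera("scene");b=env.camera("top");s=env.get_state();print(s['eef_pos'],R.from_rotvec(s['tcp_rot']).as_matrix().round(3).tolist())
cv2.imwrite('pics/rawa2.png',a);cv2.imwrite('pics/rawb2.png',b)
a=cv2.resize(a[100:320,160:420],None,fx=2.3,fy=2.3);b=cv2.resize(b[170:250,280:410],None,fx=1.5,fy=1.5)
o=np.zeros((510,795,3),np.uint8);o[:a.shape[0],:a.shape[1]]=a;o[:120,600:795]=b
cv2.imwrite('pics/i1.png',np.clip(o*1.8,0,255).astype(np.uint8))
for n,im in(("scene",cv2.imread('pics/rawa2.png')),("top",cv2.imread('pics/rawb2.png'))):
    k,l,st,ce=cv2.connectedComponentsWithStats(cv2.inRange(cv2.cvtColor(im,cv2.COLOR_BGR2HSV),(100,120,40),(130,255,255)))
    for i in range(1,k):
        if 20<=st[i,4]<700: print(n,st[i],ce[i].round(1))
    print(n,proj(n,[[.553,-.1005,.134]]))
```

```text
[0.55907271 0.20519919 0.16610361] [[0.037, 0.999, -0.002], [0.999, -0.037, -0.001], [-0.001, -0.002, -1.0]]
scene [57 17 12 14 64] [62.7 23.1]
scene [ 64  31  43  44 530] [85.9 52.1]
scene [115  31  67  35 284] [145.9  47.6]
scene [227 171  17  14 182] [234.7 177.5]
scene [[235.73446399 178.9937148 ]]
top [316 194  14  14 158] [322.1 200.5]
top [554 216   6 133 676] [556.9 282.9]
top [[320.54327848 200.40712829]]
```

View pics/i1.png

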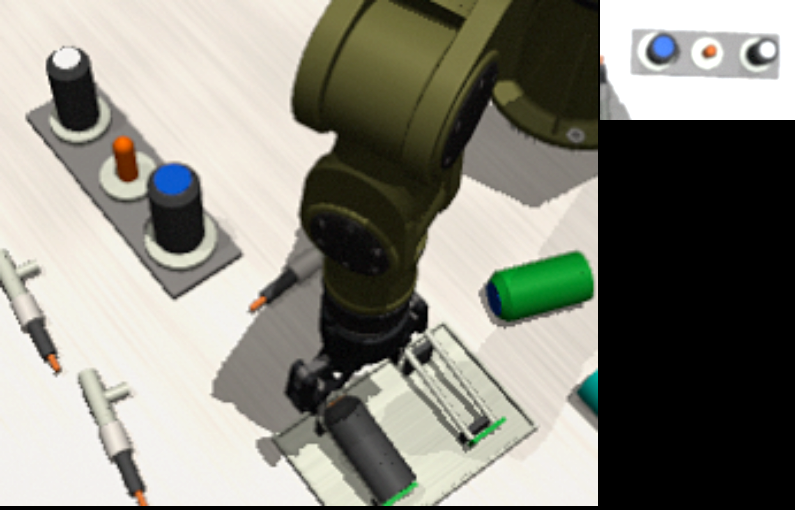

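The wide sleeve stands upright on the blue peg: its blue disc in the scene view is at (234.7,177.5), against (235.7,179.0) predicted for a seated sleeve. The injectors are undisturbed and the gripper is over the slim sleeve's orange end, so I'm repeating the procedure there.

Request:
send_rows(
  increments=[
    {"dp": [0,-0.05,1.6],"roll": 0},
    {"dp": [0,0,1.6],"roll": 0},
    {"dp": [0,0,1.6],"roll": 0},
    {"dp": [0,0,1.6],"roll": 0},
    {"dp": [0,0,1.6],"roll": 0},
    {"dp": [0,0,1.2],"roll": 0},
    {"dp": [0,0,0],"roll": 0},
    {"dp": [0,0,0],"roll": 0},
  ],
)

```text
t: 20.55
eef_pos: [0.5595, 0.2059, 0.0752]
tcp_rot: [2.262, 2.18, 0.001]
ft_force: [-0.3, -0.4, 0.1]
grip_width: 0.085
gripper_force: 0.0
```

Request:
send_rows(
  increments=[
    {"dp": [0,0,0],"roll": 0},
    {"dp": [0,0,0],"roll": 0},
    {"dp": [0,0,0],"roll": 0},
    {"dp": [0,0,0],"roll": 0},
    {"dp": [0,0,0],"roll": 0},
    {"dp": [0,0,0],"roll": 0},
    {"dp": [0,0,0],"roll": 0},
    {"dp": [0,0,0],"roll": 0},
  ],
  claw=-1,
  grip_force=20,
)

```text
t: 21.55
eef_pos: [0.5599, 0.2058, 0.0755]
tcp_rot: [2.262, 2.179, 0.002]
ft_force: [0.9, -1.2, 4.8]
grip_width: 0.0462
gripper_force: 20.4
```

Request:
send_rows(
  increments=[
    {"dp": [0.3,0,0],"roll": 0},
    {"dp": [0.4,0,-0.67],"roll": 0},
    {"dp": [0.42,0,-0.65],"roll": 0},
    {"dp": [0.5,0,-0.6],"roll": 0},
    {"dp": [0.55,0,-0.6],"roll": 0},
    {"dp": [0.6,0,-0.52],"roll": 0},
    {"dp": [0.65,0,-0.48],"roll": 0},
    {"dp": [0.7,0,-0.4],"roll": 0},
  ],
)

```text
t: 22.55
eef_pos: [0.5609, 0.2412, 0.1148]
tcp_rot: [2.259, 2.17, -0.011]
ft_force: [-2.1, -18.2, 14.6]
grip_width: 0.0463
gripper_force: 24.5
```

Request:
send_rows(
  increments=[
    {"dp": [0.75,0,-0.35],"roll": 0},
    {"dp": [0.8,0,-0.28],"roll": 0},
    {"dp": [0.85,0,-0.2],"roll": 0},
    {"dp": [0.87,0,-0.1],"roll": 0},
    {"dp": [0.87,0,-0.03],"roll": 0},
    {"dp": [0.87,0,0.05],"roll": 0},
    {"dp": [0.85,0,0.13],"roll": 0},
    {"dp": [0.6,0,0.15],"roll": 0},
  ],
)

```text
t: 23.55
eef_pos: [0.564, 0.3124, 0.1239]
tcp_rot: [2.261, 2.18, 0.006]
ft_force: [-3.8, -0.2, 18.9]
grip_width: 0.0457
gripper_force: 19.7
```

Request:
send_rows(
  increments=[
    {"dp": [0,0,0],"roll": 0},
    {"dp": [0,0,-1.0],"roll": 0},
    {"dp": [0,0,-1.5],"roll": 0},
    {"dp": [0,0,-2.0],"roll": 0},
    {"dp": [0,0,-2.5],"roll": 0},
    {"dp": [0,0,-2.3],"roll": 0},
    {"dp": [0,0,-1.2],"roll": 0},
    {"dp": [0,0,0],"roll": 0},
  ],
)

```text
t: 24.55
eef_pos: [0.5635, 0.3116, 0.2259]
tcp_rot: [2.262, 2.18, 0.002]
ft_force: [0.1, -0.3, -1.8]
grip_width: 0.0458
gripper_force: 21.0
```

Request:
send_rows(
  increments=[
    {"dp": [-1.0,0,-2],"roll": 0},
    {"dp": [-2.0,0,-2],"roll": 0},
    {"dp": [-3.0,0,-2],"roll": 0},
    {"dp": [-4.0,0.1,0],"roll": 0},
    {"dp": [-4.5,0.1,0],"roll": 0},
    {"dp": [-4.5,0.1,0],"roll": 0},
    {"dp": [-4.5,0.1,0],"roll": 0},
    {"dp": [-4.5,0.1,0],"roll": 0},
  ],
  grip_force=40,
)

```text
t: 25.55
eef_pos: [0.557, 0.0291, 0.2854]
tcp_rot: [2.263, 2.179, -0.001]
ft_force: [0.4, -0.4, -1.8]
grip_width: 0.0454
gripper_force: 40.4
```

Request:
send_rows(
  increments=[
    {"dp": [-5.0,0.1,0],"roll": 0},
    {"dp": [-5.0,0.1,0],"roll": 0},
    {"dp": [-5.0,0.1,0],"roll": 0},
    {"dp": [-4.0,0,0],"roll": 0},
    {"dp": [-3.0,0,0],"roll": 0},
    {"dp": [-1.5,0,0],"roll": 0},
    {"dp": [-0.7,0,0],"roll": 0},
    {"dp": [0,0,0],"roll": 0},
  ],
)

```text
t: 26.55
eef_pos: [0.5517, -0.2102, 0.2853]
tcp_rot: [-2.262, -2.18, -0.0]
ft_force: [-0.6, 0.5, -1.5]
grip_width: 0.0454
gripper_force: 40.4
```

Run:
```python
from h import *
a=env.camera("scene");s=env.get_state();print(s['eef_pos'],s['grip_width'],s['ft_force'],s['ft_torque'])
k=5
cv2.imwrite('pics/j1.png',np.clip(cv2.resize(a[70:190,160:280],None,fx=k,fy=k,interpolation=cv2.INTER_CUBIC)*1.8,0,255).astype(np.uint8))
g=s['eef_pos']
for d in(-10,-5,0,5,10):
    r=np.radians(d);c=np.array([0,np.sin(r),-np.cos(r)]);n=np.array([0,np.cos(r),np.sin(r)]);e=np.array([1,0,0])
    th=np.linspace(0,2*np.pi,60,endpoint=False)
    for L in(.09,):
        f=lambda L,r0:(proj("scene",[g+L*c+r0*(np.cos(t)*e+np.sin(t)*n) for t in th])-[160,70])*k
        q=f(L,.023);p=f(L-.11,.015)
        print(d,L,"rim left",q[q[:,0].argmin()].round(),"low",q[q[:,1].argmax()].round(),"right",q[q[:,0].argmax()].round(),"disc",p.mean(0).round())
```

```text
[ 0.55177981 -0.20977279  0.28530731] 0.0454276930476789 [ 0.38693529  0.1275071  -1.80159386] [ 0.0686046  -0.02653943 -0.01284384]
-10 0.09 rim left [180. 307.] low [225. 348.] right [273. 310.] disc [221. 181.]
-5 0.09 rim left [189. 319.] low [234. 358.] right [282. 319.] disc [219. 178.]
0 0.09 rim left [198. 334.] low [243. 366.] right [291. 328.] disc [217. 176.]
5 0.09 rim left [207. 345.] low [246. 373.] right [300. 336.] disc [215. 174.]
10 0.09 rim left [216. 355.] low [254. 380.] right [308. 343.] disc [213. 172.]
```

View pics/j1.png

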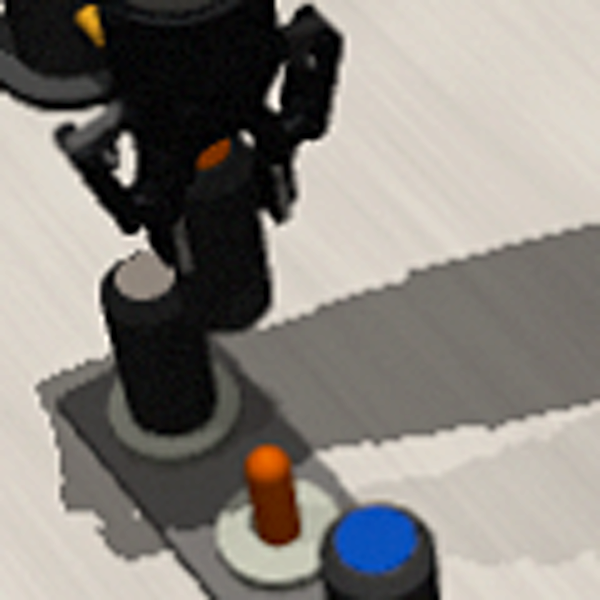

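The slim sleeve hangs mouth-down between the white and orange pegs in this view: rim low at about (235,332), orange disc at (215,152). I'm fitting its tilt and grip length from the silhouette edges.

```bash
cat > fit.py <<'E'
from h import *
from scipy.optimize import least_squares
a=env.camera("scene");s=env.get_state();g=s['eef_pos'];print(g)
v=cv2.GaussianBlur(cv2.resize(a,None,fx=4,fy=4,interpolation=cv2.INTER_CUBIC),(0,0),2).max(2).astype(int)
# crop j1 coords /5 + (160,70)
pts=[]
for y in np.arange(116,130,1.):   # right edge rows (px)
    row=v[int(y*4),int(200*4):int(222*4)]; i=np.where(np.abs(np.diff(row))>=0)[0]
    d=row[4:]-row[:-4]; j=d.argmax(); pts.append((200+(j+2)/4,y)); 
for x in np.arange(205,214,1.):   # bottom edge columns
    col=v[int(128*4):int(142*4),int(x*4)]; d=col[4:]-col[:-4]; j=d.argmax(); pts.append((x,128+(j+2)/4))
pts=np.array(pts);print(pts.round(1).tolist())
th=np.linspace(0,2*np.pi,90)
def hull(p):
    t,L,dx=p;c=np.array([0,np.sin(t),-np.cos(t)]);n=np.array([0,np.cos(t),np.sin(t)]);o=g+[dx,0,0]
    P=[o+l*c+.023*(np.cos(q)*np.array([1,0,0])+np.sin(q)*n) for l in(L,L-.1) for q in th]
    return cv2.convexHull(proj("scene",np.array(P)).astype(np.float32))
def res(p): h=hull(p);return [cv2.pointPolygonTest(h,(float(u),float(w)),True) for u,w in pts]
for L0 in(.07,.09):
    r=least_squares(res,[-.05,L0,0],loss='soft_l1',f_scale=.5,diff_step=1e-3,x_scale=[.1,.01,.003]);print(np.degrees(r.x[0]),r.x[1:],np.abs(res(r.x)).round(1))
hsv=cv2.cvtColor(a,cv2.COLOR_BGR2HSV)
k,l,st,ce=cv2.connectedComponentsWithStats(cv2.inRange(hsv,(3,150,50),(20,255,255)))
for i in range(1,k):
    if 190<ce[i][0]<225 and st[i,4]>5: print(st[i],ce[i])
E
python3 fit.py
```

```text
[ 0.55183669 -0.20960458  0.28530431]
[[212.5, 116.0], [213.0, 117.0], [213.0, 118.0], [213.0, 119.0], [213.2, 120.0], [213.2, 121.0], [213.2, 122.0], [213.5, 123.0], [213.8, 124.0], [214.0, 125.0], [214.2, 126.0], [214.2, 127.0], [214.2, 128.0], [214.2, 129.0], [205.0, 136.8], [206.0, 136.8], [207.0, 136.5], [208.0, 136.2], [209.0, 135.8], [210.0, 135.0], [211.0, 134.2], [212.0, 133.8], [213.0, 133.2]]
-1.8112385158663693 [0.06142387 0.00659732] [0.1 0.2 0.1 0.  0.1 0.1 0.2 0.1 0.  0.1 0.2 0.1 0.1 0.1 0.  0.1 0.1 0.1
 0.  0.2 0.3 0.1 0.3]
-1.8576730035028133 [0.06147619 0.00657957] [0.1 0.2 0.1 0.  0.1 0.1 0.2 0.1 0.  0.1 0.2 0.1 0.1 0.1 0.  0.1 0.1 0.1
 0.  0.2 0.3 0.1 0.3]
[211  51   5   6  12] [213.          53.66666667]
[200  98   6   6  20] [202.6  100.45]
[209 159  10  18 106] [213.93396226 165.97169811]
[219 313   5   9  24] [220.875      316.70833333]
[198 355  36  36 979] [215.45760981 372.34933606]
```

Request:
send_rows(
  increments=[
    {"dp": [0.05,0.1,0.6],"roll": 0},
    {"dp": [0,0,1.5],"roll": 0},
    {"dp": [0,0,1.6],"roll": 0},
    {"dp": [0,0,1.6],"roll": 0},
    {"dp": [0,0,1.6],"roll": 0},
    {"dp": [0,0,1.3],"roll": 0},
    {"dp": [0,0,0.8],"roll": 0},
    {"dp": [0,0,0],"roll": 0},
  ],
)

```text
t: 27.65
eef_pos: [0.5525, -0.21, 0.1947]
tcp_rot: [-2.262, -2.179, 0.001]
ft_force: [0.5, -0.0, -1.8]
grip_width: 0.0457
gripper_force: 40.5
```

Request:
send_rows(
  increments=[
    {"dp": [0,0,0.5],"roll": 0},
    {"dp": [0,0,0.5],"roll": 0},
    {"dp": [0,0,0.5],"roll": 0},
    {"dp": [0,0,0.5],"roll": 0},
    {"dp": [0,0,0.5],"roll": 0},
    {"dp": [0,0,0.5],"roll": 0},
    {"dp": [0,0,0.4],"roll": 0},
    {"dp": [0,0,0.2],"roll": 0},
  ],
)

```text
t: 28.65
eef_pos: [0.5556, -0.2121, 0.1637]
tcp_rot: [2.256, 2.174, 0.003]
ft_force: [-3.1, -1.6, 20.9]
grip_width: 0.0423
gripper_force: 35.2
```

Request:
send_rows(
  increments=[
    {"dp": [0,0,-0.4],"roll": 0},
    {"dp": [0,0,-0.6],"roll": 0},
    {"dp": [0,0,-1.0],"roll": 0},
    {"dp": [0,0,-1.5],"roll": 0},
    {"dp": [0,0,-1.5],"roll": 0},
    {"dp": [0,0,-1.5],"roll": 0},
    {"dp": [0,0,-0.6],"roll": 0},
    {"dp": [0,0,0],"roll": 0},
  ],
)

```text
t: 29.65
eef_pos: [0.5531, -0.2102, 0.2309]
tcp_rot: [2.262, 2.179, 0.001]
ft_force: [-0.1, 0.7, -2.0]
grip_width: 0.0417
gripper_force: 38.6
```

Run:
```python
from h import *
a=env.camera("scene");b=env.camera("top");s=env.get_state();print(s['eef_pos'],s['grip_width'],s['gripper_force'],s['ft_force'])
cv2.imwrite('pics/k.png',a);cv2.imwrite('pics/kt.png',b)
hsv=cv2.cvtColor(a,cv2.COLOR_BGR2HSV)
k,l,st,ce=cv2.connectedComponentsWithStats(cv2.inRange(hsv,(3,150,50),(20,255,255)))
for i in range(1,k):
    if 190<ce[i][0]<235 and st[i,4]>5 and ce[i][1]<200: print(st[i],ce[i])
c=proj("scene",[s['eef_pos']])[0];print("tcp px",c, "peg tip",proj("scene",[[.553,-.211,.094]]),"rim L.07",proj("scene",[s['eef_pos']-[0,0,.07]]),"disc",proj("scene",[s['eef_pos']+[0,0,.04]]))
v=a.max(2)
y0,x0=95,190
for y in range(y0,180,3): print(y,' '.join('%3d'%t for t in v[y,x0:240:2]))
```

```text
[ 0.55251446 -0.20996918  0.22985709] 0.041729476727772656 38.5905411047861 [-0.76782886 -0.15894873 -2.17562261]
[211  51   5   6  14] [212.85714286  53.64285714]
[209 159  10  18 107] [214.05607477 166.26168224]
tcp px [206.95826669 126.82308263] peg tip [[212.7303715  160.28953226]] rim L.07 [[210.25355138 144.89986963]] disc [[204.9368642  115.69164916]]
95   4   6   5   5   6   7   5   4   7   5   6   6   5   1   8  11  10   9  17   0  86 121 121 119 121
98   6   4   4   5   3   6   6   4   7   3   4   6   5   3   3   9  15   3   5   0 129 122 120 121 117
101   5   6   6   5   5   3   3   6   8   6   7   6   7   1  62   7   3  13   4  55 125 123 122 120 122
104   4   6   4   4   7   5   7   5   5   6   5   6   3  71   0   2   7   8   4  79 123 121 123 123 121
107   6   5   4   4   5   4   2   3   3   5   2   4  26 118   0   9   8   5   0 109 122 121 120 121 124
110   7   3   5   5   8   9   4   4   3   5   2   4   7   4   8  19  10   6  38 125 117 122 121 120 120
113   1   2   5   5   4   6   5   5   5   4  48   1   3   5   7   4   2   8  92 122 121 120 119 122 121
116  63   4  
[... 1574 characters left out ...]
  34  33  35  37  64  86 124  98  36  36  37  62 107 107 107 118 125 124 124
164  37  33  34  35  36  36  36  37  36  36  88 109 100  82  42  34  49  68  84 124 123 123 124 123 125
167  36  36  37  36  38  37  36  36  37  39  43  51  53  51  59 112  96  70  61  81 121 116 111 113 113
170  35  36  36  36  38  35  37  38  58  61  47  48  53  52  46 101 103 102  90  61  67  98  91  84  96
173  28  37  38  36  36  36  36  54  59  59  51  46  51  52  47  86 102 103  93  48 103 106 104 105 105
176  62  24  37  37  36  35  39 113 110 112  80  43  48  50  48  84 104  83  34 106 105 104 105 105 104
179  65  63  36  69  71  70  68 100 112 110 111 107  89  89 106 111 114  37  29 108 105 104 104 104 104
```

```bash
cat > fit2.py <<'E'
from h import *
from scipy.optimize import least_squares
th=np.linspace(0,2*np.pi,90)
def hull(g,p,dx):
    t,L,dy=p;c=np.array([0,np.sin(t),-np.cos(t)]);n=np.array([0,np.cos(t),np.sin(t)]);o=g+[dx,dy,0]
    P=[o+l*c+.023*(np.cos(q)*np.array([1,0,0])+np.sin(q)*n) for l in(L,L-.1) for q in th]
    return cv2.convexHull(proj("scene",np.array(P)).astype(np.float32))
def fit(g,pts,bias,dx=0,t=None):
    def res(p):
        if t is not None:p=[t,*p]
        h=hull(g,p,dx);return [cv2.pointPolygonTest(h,(float(u-bias[0]),float(w-bias[1])),True) for u,w in pts]
    x0=[-.03,.08,0];xs=[.1,.01,.01]
    r=least_squares(res,x0 if t is None else x0[1:],loss='soft_l1',f_scale=.5,diff_step=1e-3,x_scale=xs if t is None else xs[1:]);return r.x.round(4),np.abs(res(r.x)).max().round(2)
def edges(a,rows,cols,xr,yr):
    v=cv2.GaussianBlur(cv2.resize(a,None,fx=4,fy=4,interpolation=cv2.INTER_CUBIC),(0,0),2).max(2).astype(int);pts=[]
    for y in rows:
        r=v[int(y*4),xr[0]*4:xr[1]*4];pts.append((xr[0]+((r[4:]-r[:-4]).argmax()+2)/4,y))
    for x in cols:
        r=v[yr[0]*4:yr[1]*4,int(x*4)];pts.append((x,yr[0]+((r[4:]-r[:-4]).argmax()+2)/4))
    return np.array(pts)-.4
E
python3 - <<'E'
from fit2 import *
s0=cv2.imread('pics/rawa2.png')
print("white pred",proj("scene",[[.553,-.321,.134]]),"blue pred",proj("scene",[[.553,-.1005,.134]]))
hsv=cv2.cvtColor(s0,cv2.COLOR_BGR2HSV);m=cv2.inRange(hsv,(0,0,110),(180,50,255))[110:145,175:205]
k,l,st,ce=cv2.connectedComponentsWithStats(m);print([(st[i].tolist(),(ce[i]+[175,110]).round(1).tolist()) for i in range(1,k) if st[i,4]<200])
a=cv2.imread('pics/k.png');P=edges(a,range(134,147),range(203,213),(208,224),(143,156));print(P.round(1).tolist())
g=np.array([.5527,-.2100,.2300]);g1=np.array([.5518,-.2097,.2853])
Q=np.array([[212.5,116],[213,118],[213.2,120],[213.2,122],[213.8,124],[214.2,126],[214.2,128],[205,136.8],[206,136.8],[207,136.5],[208,136.2],[209,135.8],[210,135],[211,134.2],[212,133.8]])-.4
for b in((0,0),(-1,-1.5)):
    for dx in(0,.004): print(b,dx,"before",fit(g1,Q,b,dx),"now",fit(g,P,b,dx))
E
```

```text
white pred [[188.20738324 125.14869179]] blue pred [[235.73446399 178.9937148 ]]
[([28, 33, 2, 2, 3], [203.3, 143.7])]
[[214.6, 133.6], [214.6, 134.6], [214.8, 135.6], [215.1, 136.6], [215.6, 137.6], [215.8, 138.6], [215.8, 139.6], [216.4, 140.6], [216.6, 141.6], [216.6, 142.6], [215.8, 143.6], [215.8, 144.6], [215.4, 145.6], [202.6, 150.4], [203.6, 149.4], [204.6, 149.6], [205.6, 149.6], [206.6, 149.4], [207.6, 149.6], [208.6, 149.4], [209.6, 149.4], [210.6, 148.8], [211.6, 148.4]]
(0, 0) 0 before (array([-0.0401,  0.0795, -0.0141]), np.float64(0.36)) now (array([ 0.1728,  0.0777, -0.0263]), np.float64(1.11))
(0, 0) 0.004 before (array([-0.0377,  0.0689, -0.0067]), np.float64(0.35)) now (array([ 0.1723,  0.0663, -0.0163]), np.float64(1.05))
(-1, -1.5) 0 before (array([-0.0369,  0.0814, -0.0102]), np.float64(0.36)) now (array([ 0.1738,  0.0796, -0.0225]), np.float64(1.11))
(-1, -1.5) 0.004 before (array([-0.0353,  0.0707, -0.0027]), np.float64(0.34)) now (array([ 0.1752,  0.0682, -0.0127]), np.float64(1.04))
```

The numbers show the slim sleeve slipped sideways in the pads: about 20 mm toward -y, tilted 10°, which matches the 41.7 mm opening. Rather than force it, I'll stand it mouth-down on the free bench beside the rack and regrip it centred.

Request:
send_rows(
  increments=[
    {"dp": [0,-1.0,0],"roll": 0},
    {"dp": [0,-1.7,0],"roll": 0},
    {"dp": [-0.1,-2.0,0],"roll": 0},
    {"dp": [-0.1,-2.2,0],"roll": 0},
    {"dp": [-0.1,-2.2,1],"roll": 0},
    {"dp": [-0.1,-2.0,1.5],"roll": 0},
    {"dp": [-0.1,-1.4,1.5],"roll": 0},
    {"dp": [0,-0.7,1.5],"roll": 0},
  ],
)

```text
t: 30.75
eef_pos: [0.4193, -0.21, 0.1745]
tcp_rot: [-2.262, -2.179, 0.0]
ft_force: [0.0, 0.3, -2.3]
grip_width: 0.0418
gripper_force: 38.7
```

Request:
send_rows(
  increments=[
    {"dp": [0,0,1.5],"roll": 0},
    {"dp": [0,0,1.5],"roll": 0},
    {"dp": [0,0,1.3],"roll": 0},
    {"dp": [0,0,1.0],"roll": 0},
    {"dp": [0,0,0.8],"roll": 0},
    {"dp": [0,0,0.6],"roll": 0},
    {"dp": [0,0,0.5],"roll": 0},
    {"dp": [0,0,0.2],"roll": 0},
  ],
)

```text
t: 31.75
eef_pos: [0.4207, -0.2102, 0.1011]
tcp_rot: [-2.262, -2.18, 0.0]
ft_force: [1.3, -0.3, -1.9]
grip_width: 0.0421
gripper_force: 38.7
```

Request:
send_rows(
  increments=[
    {"dp": [0,0,0.3],"roll": 0},
    {"dp": [0,0,0.3],"roll": 0},
    {"dp": [0,0,0.3],"roll": 0},
    {"dp": [0,0,0.3],"roll": 0},
    {"dp": [0,0,0.3],"roll": 0},
    {"dp": [0,0,0.2],"roll": 0},
    {"dp": [0,0,0.2],"roll": 0},
    {"dp": [0,0,0],"roll": 0},
  ],
)

```text
t: 32.75
eef_pos: [0.4206, -0.2101, 0.0821]
tcp_rot: [-2.262, -2.18, 0.0]
ft_force: [0.6, 0.5, -1.8]
grip_width: 0.0419
gripper_force: 38.7
```

Request:
send_rows(
  increments=[
    {"dp": [0,0,0.2],"roll": 0},
    {"dp": [0,0,0.2],"roll": 0},
    {"dp": [0,0,0.2],"roll": 0},
    {"dp": [0,0,0.2],"roll": 0},
    {"dp": [0,0,0.2],"roll": 0},
    {"dp": [0,0,0.2],"roll": 0},
    {"dp": [0,0,0.1],"roll": 0},
    {"dp": [0,0,0],"roll": 0},
  ],
)

```text
t: 33.75
eef_pos: [0.4218, -0.2078, 0.0742]
tcp_rot: [-2.26, -2.181, -0.009]
ft_force: [-14.4, 19.3, 58.8]
grip_width: 0.0423
gripper_force: 39.5
```

Request:
send_rows(
  increments=[
    {"dp": [0,0,-0.2],"roll": 0},
    {"dp": [0,0,-0.2],"roll": 0},
    {"dp": [0,0,-0.1],"roll": 0},
    {"dp": [0,0,0],"roll": 0},
    {"dp": [0,0,0],"roll": 0},
    {"dp": [0,0,0],"roll": 0},
    {"dp": [0,0,0],"roll": 0},
    {"dp": [0,0,0],"roll": 0},
  ],
  grip_force=20,
)

```text
t: 34.75
eef_pos: [0.4209, -0.2103, 0.0744]
tcp_rot: [2.262, 2.18, 0.0]
ft_force: [-1.7, 2.0, 6.3]
grip_width: 0.042
gripper_force: 32.3
```

Request:
send_rows(
  increments=[
    {"dp": [0,0,0],"roll": 0},
    {"dp": [0,0,0],"roll": 0},
    {"dp": [0,0,0],"roll": 0},
    {"dp": [0,0,0],"roll": 0},
    {"dp": [0,0,0],"roll": 0},
    {"dp": [0,0,0],"roll": 0},
    {"dp": [0,0,0],"roll": 0},
    {"dp": [0,0,0],"roll": 0},
  ],
  claw=1,
)

```text
t: 35.75
eef_pos: [0.4207, -0.2102, 0.0743]
tcp_rot: [2.262, 2.18, -0.0]
ft_force: [0.2, 0.1, 0.3]
grip_width: 0.0854
gripper_force: 0.0
```

Run:
```python
from h import *
a=env.camera("scene");b=env.camera("top");s=env.get_state();g=s['eef_pos'];print(g,s['grip_width'],s['ft_force'])
cv2.imwrite('pics/m.png',a);cv2.imwrite('pics/mt.png',b)
print("disc upright expected scene",proj("scene",[[g[0],g[1]-.02,.11]]),proj("top",[[g[0],g[1]-.02,.11]]))
for n,im in(("s",a),("t",b)):
    k,l,st,ce=cv2.connectedComponentsWithStats(cv2.inRange(cv2.cvtColor(im,cv2.COLOR_BGR2HSV),(3,130,40),(20,255,255)))
    print(n,[(st[i].tolist(),ce[i].round(1).tolist()) for i in range(1,k) if st[i,4]>4])
```

```text
[ 0.42070667 -0.21014764  0.07428985] 0.0855264948569336 [ 0.95670035 -0.81413041 -0.31951236]
disc upright expected scene [[248.69617206 128.2598612 ]] [[360.68985578 244.64248791]]
s [([94, 0, 14, 4, 45], [99.3, 1.3]), ([346, 0, 27, 19, 280], [359.7, 7.9]), ([209, 49, 10, 10, 39], [213.0, 53.8]), ([175, 71, 10, 10, 46], [179.3, 75.2]), ([132, 89, 10, 10, 52], [136.7, 93.7]), ([92, 111, 10, 11, 56], [96.6, 115.8]), ([209, 159, 11, 20, 162], [214.2, 168.6]), ([269, 229, 7, 6, 20], [272.0, 231.3]), ([180, 254, 6, 7, 23], [182.7, 257.0]), ([218, 313, 6, 9, 27], [220.7, 316.5]), ([198, 354, 36, 38, 1049], [215.5, 372.6]), ([348, 371, 8, 9, 21], [351.5, 375.2])]
t [([99, 1, 5, 4, 8], [100.8, 2.6]), ([113, 0, 8, 3, 10], [116.8, 1.0]), ([123, 1, 3, 4, 5], [123.8, 2.8]), ([139, 1, 6, 6, 9], [141.3, 3.1]), ([221, 0, 4, 4, 7], [222.4, 1.7]), ([259, 1, 4, 4, 5], [260.4, 2.6]), ([351, 0, 3, 4, 5], [351.8, 1.4]), ([386, 0, 3, 3, 5], [386.8, 1.2]), ([491, 0, 4, 6, 7], [492.6, 2.6]), ([520, 1, 3, 3, 5], [520.8, 2.0]), ([545, 1, 5, 3, 7], [546.9, 2.3]), ([84, 3, 3, 6, 7], [85.1, 5.7]), ([215, 2, 4,
[... 7418 characters left out ...]
, ([21, 137, 9, 7, 22], [24.2, 140.0]), ([16, 144, 14, 38, 115], [21.9, 161.1]), ([457, 153, 11, 7, 48], [462.7, 156.6]), ([27, 159, 4, 6, 11], [28.5, 161.3]), ([23, 176, 6, 5, 10], [25.9, 177.4]), ([13, 181, 8, 32, 59], [15.8, 195.5]), ([36, 180, 4, 6, 8], [37.6, 182.8]), ([20, 182, 8, 27, 65], [23.4, 193.6]), ([462, 196, 11, 7, 52], [467.2, 198.9]), ([349, 201, 8, 7, 42], [352.7, 204.0]), ([20, 210, 3, 6, 9], [21.2, 212.4]), ([12, 214, 8, 10, 27], [15.0, 217.7]), ([11, 224, 5, 6, 13], [13.4, 226.2]), ([0, 226, 16, 7, 34], [6.6, 229.1]), ([14, 226, 8, 14, 24], [18.3, 233.2]), ([2, 232, 3, 6, 7], [3.0, 234.3]), ([456, 238, 11, 7, 54], [461.5, 240.6]), ([461, 281, 12, 6, 50], [467.3, 283.5])]
```

Request:
send_rows(
  increments=[
    {"dp": [0,0,-0.6],"roll": 0},
    {"dp": [0,0,-1.5],"roll": 0},
    {"dp": [0,0,-2],"roll": 0},
    {"dp": [0,0,-2.5],"roll": 0},
    {"dp": [0,0,-2.5],"roll": 0},
    {"dp": [0,0,-2],"roll": 0},
    {"dp": [0,0,-1],"roll": 0},
    {"dp": [0,0,0],"roll": 0},
  ],
)

```text
t: 36.85
eef_pos: [0.4212, -0.2104, 0.1962]
tcp_rot: [2.261, 2.179, 0.001]
ft_force: [-0.2, -0.3, -1.2]
grip_width: 0.0854
gripper_force: 0.0
```

Run:
```python
from h import *
a=env.camera("scene");s=env.get_state();g=s['eef_pos'];print(g)
cv2.imwrite('pics/n.png',a)
k,l,st,ce=cv2.connectedComponentsWithStats(cv2.inRange(cv2.cvtColor(a,cv2.COLOR_BGR2HSV),(3,130,30),(20,255,255)))
for i in range(1,k):
    if st[i,4]>4 and 200<ce[i][0]<320 and 80<ce[i][1]<200: print(st[i],ce[i],at_z("scene",ce[i],.11),at_z("scene",ce[i],.023))
print("blue-disc bias ref",at_z("scene",(234.7,177.5),.134))
v=a.max(2)
for y in range(100,176,3): print(y,' '.join('%3d'%t for t in v[y,222:290:2]))
```

```text
[ 0.42071309 -0.21017131  0.19539497]
[245 126  10   8  68] [249.61764706 129.30882353] [ 0.42089602 -0.22562659  0.11      ] [ 0.38113215 -0.28743459  0.023     ]
[209 159  11  20 163] [214.13496933 168.57055215] [ 0.57012858 -0.17574946  0.11      ] [ 0.54269376 -0.23343679  0.023     ]
blue-disc bias ref [ 0.55243904 -0.10575836  0.134     ]
100 111   4  14   5   5  10   8   6  82 118  24   6   2   3  30 103 122 119 116 117  87   2   1  29  44 124 121 122 122 122 122 122 122 121
103 110   5   8   5   5   7   3   3   6   5   8   1  89 123 121 119 120 120 119 119  93   0   3  29  70 122 120 122 121 122 122 122 122 122
106 108   1   4   6   4   2  24 114  12  11   0  71 119 120 119 119 118 119 119 119 121  97   0  21 111 119 119 120 121 120 118 123 123 123
109 105   4   9   5   4  10  15   6   2  55 128 119 120 118 117 118 117 120 118 119 119 119 122 120 117 116 117 121 108 110  83  61  61  66
112 122  62   8   6   6   3  12   7  54 121 120 122 120 120 120 116 118 117 118 119 120 119 119 120 121 105 106  61  64  65  64  64  66  65
115 120 120 112  17   8   2   2  12  40 122 116 118 1
[... 2186 characters left out ...]

163  66  65  61 115 121 122 121 121 121 120 122 121 122 122 123 122 122 113 112 112 110 111 110 110 113 119 117 120 119 121 121 122 120 121
166  78  66  64 109 121 120 121 121 121 122 119 123 121 123 123 122 122 123 113 112 112 119 122 121 122 120 119 117 117 118 120 120 122 120
169 110 110  83  66  91 124 124 124 124 123 123 122 121 122 122 122 122 122 122 122 121 122 122 121 121 119 119 119 119 118 118 119 119 121
172 100 100 112  58  78  93 104 101  94  54  82 126 122 120 123 122 123 122 122 121 122 120 122 122 122 121 121 120 119 120 118 118 118 121
175 101  94  31  95 102 103 103 103 103 103  80  18 116 122 122 121 121 122 123 121 122 121 120 122 123 122 122 121 121 119 119 120 117 119
```

The slim sleeve stands upright on the bench, disc at scene pixel (249.6,129.3), which gives x=0.421 and y≈-0.2235. I'm regripping it centred.

Request:
send_rows(
  increments=[
    {"dp": [-1.3,0,0],"roll": 0},
    {"dp": [0,0,1.5],"roll": 0},
    {"dp": [0,0,2],"roll": 0},
    {"dp": [0,0,2],"roll": 0},
    {"dp": [0,0,2],"roll": 0},
    {"dp": [0,0,2],"roll": 0},
    {"dp": [0,0,1.3],"roll": 0},
    {"dp": [0,0,0.7],"roll": 0},
  ],
)

```text
t: 37.9
eef_pos: [0.4195, -0.2229, 0.079]
tcp_rot: [-2.261, -2.178, 0.001]
ft_force: [-0.0, 0.2, -0.0]
grip_width: 0.0856
gripper_force: 0.0
```

Request:
send_rows(
  increments=[
    {"dp": [0,0,0],"roll": 0},
    {"dp": [0,0,0],"roll": 0},
    {"dp": [0,0,0],"roll": 0},
    {"dp": [0,0,0],"roll": 0},
    {"dp": [0,0,0],"roll": 0},
    {"dp": [0,0,0],"roll": 0},
    {"dp": [0,0,0],"roll": 0},
    {"dp": [0,0,0],"roll": 0},
  ],
  claw=-1,
  grip_force=50,
)

```text
t: 38.9
eef_pos: [0.4205, -0.2235, 0.0811]
tcp_rot: [2.261, 2.179, 0.0]
ft_force: [-2.1, 0.5, 6.0]
grip_width: 0.0457
gripper_force: 50.8
```

Request:
send_rows(
  increments=[
    {"dp": [0,0,-0.5],"roll": 0},
    {"dp": [0,0,-1.5],"roll": 0},
    {"dp": [0,0,-2.5],"roll": 0},
    {"dp": [0,0,-3],"roll": 0},
    {"dp": [0,0,-3],"roll": 0},
    {"dp": [0,0,-2],"roll": 0},
    {"dp": [0,0,-1],"roll": 0},
    {"dp": [0,0,-0.5],"roll": 0},
  ],
)

```text
t: 39.9
eef_pos: [0.4203, -0.2232, 0.2209]
tcp_rot: [2.262, 2.18, 0.0]
ft_force: [-0.8, -0.3, -1.9]
grip_width: 0.0453
gripper_force: 51.4
```

Request:
send_rows(
  increments=[
    {"dp": [0.1,1.0,0],"roll": 0},
    {"dp": [0.2,2.0,0],"roll": 0},
    {"dp": [0.3,2.6,0],"roll": 0},
    {"dp": [0.3,2.6,0],"roll": 0},
    {"dp": [0.3,2.4,0],"roll": 0},
    {"dp": [0.3,1.6,0],"roll": 0},
    {"dp": [0.2,1.0,0],"roll": 0},
    {"dp": [0,0,0],"roll": 0},
  ],
)

```text
t: 40.9
eef_pos: [0.5531, -0.2108, 0.2198]
tcp_rot: [-2.261, -2.18, 0.001]
ft_force: [-0.1, -0.2, -2.3]
grip_width: 0.0457
gripper_force: 51.5
```

Run:
```python
from fit2 import *
a=env.camera("scene");s=env.get_state();g=s['eef_pos'];print(g,s['grip_width'],s['ft_force'])
cv2.imwrite('pics/p.png',a)
for b in((0,0),(-.5,-1)): print(b,"rim right/low pred", (lambda h:(h[h[:,0].argmax()],h[h[:,1].argmax()]))(hull(g,[0,.08,0],0)[:,0])) if b==(0,0) else 0
c=proj("scene",[g-[0,0,.08]])[0];x,y=int(c[0]),int(c[1]);print(c)
P=edges(a,range(y-12,y+1),range(x-4,x+5),(x+2,x+16),(y,y+14));print(P.round(1).tolist())
for b in((0,0),(-.5,-1),(-1,-1.5)): print(b,fit(g,P,b),fit(g,P,b,t=0.0))
```

```text
[ 0.55254112 -0.21092685  0.22000593] 0.0454455220465093 [-0.52861041 -0.21894587 -1.95854344]
(0, 0) rim right/low pred (array([219.88419, 149.069  ], dtype=float32), array([210.33025, 156.68448], dtype=float32))
[210.92046697 149.49794208]
[[216.6, 136.6], [216.8, 137.6], [217.1, 138.6], [217.4, 139.6], [217.4, 140.6], [217.6, 141.6], [217.8, 142.6], [217.8, 143.6], [217.8, 144.6], [218.1, 145.6], [218.4, 146.6], [218.6, 147.6], [218.6, 148.6], [205.6, 154.8], [206.6, 155.4], [207.6, 155.8], [208.6, 155.8], [209.6, 156.4], [210.6, 155.8], [211.6, 155.6], [212.6, 155.6], [213.6, 155.1]]
(0, 0) (array([-0.0022,  0.0838, -0.0065]), np.float64(0.51)) (array([ 0.0838, -0.0066]), np.float64(0.51))
(-0.5, -1) (array([ 0.0072,  0.0861, -0.0052]), np.float64(0.51)) (array([ 0.0861, -0.0047]), np.float64(0.51))
(-1, -1.5) (array([ 0.0071,  0.0857, -0.0029]), np.float64(0.51)) (array([ 0.0858, -0.0024]), np.float64(0.51))
```

The sleeve is upright (tilt ≈0°) and its grip length matches 0.08 m. I'm applying a small +y correction and lowering.

Request:
send_rows(
  increments=[
    {"dp": [0.25,0.05,0.3],"roll": 0},
    {"dp": [0,0,1.0],"roll": 0},
    {"dp": [0,0,1.2],"roll": 0},
    {"dp": [0,0,1.2],"roll": 0},
    {"dp": [0,0,0.8],"roll": 0},
    {"dp": [0,0,0.5],"roll": 0},
    {"dp": [0,0,0.5],"roll": 0},
    {"dp": [0,0,0.3],"roll": 0},
  ],
)

```text
t: 41.95
eef_pos: [0.5535, -0.2086, 0.1622]
tcp_rot: [2.262, 2.18, 0.0]
ft_force: [-0.7, -0.5, -1.4]
grip_width: 0.0458
gripper_force: 51.5
```

Request:
send_rows(
  increments=[
    {"dp": [0,0,0.6],"roll": 0},
    {"dp": [0,0,0.8],"roll": 0},
    {"dp": [0,0,0.8],"roll": 0},
    {"dp": [0,0,0.8],"roll": 0},
    {"dp": [0,0,0.7],"roll": 0},
    {"dp": [0,0,0.6],"roll": 0},
    {"dp": [0,0,0.4],"roll": 0},
    {"dp": [0,0,0.2],"roll": 0},
  ],
)

```text
t: 42.95
eef_pos: [0.5533, -0.2086, 0.1131]
tcp_rot: [-2.262, -2.18, 0.0]
ft_force: [-0.3, 1.0, -3.0]
grip_width: 0.0456
gripper_force: 51.5
```

Request:
send_rows(
  increments=[
    {"dp": [0,0,0.1],"roll": 0},
    {"dp": [0,0,0.2],"roll": 0},
    {"dp": [0,0,0.15],"roll": 0},
    {"dp": [0,0,0.15],"roll": 0},
    {"dp": [0,0,0.15],"roll": 0},
    {"dp": [0,0,0.1],"roll": 0},
    {"dp": [0,0,0],"roll": 0},
    {"dp": [0,0,0],"roll": 0},
  ],
)

```text
t: 43.95
eef_pos: [0.5534, -0.2086, 0.1052]
tcp_rot: [2.262, 2.18, -0.0]
ft_force: [-1.3, 1.3, 3.5]
grip_width: 0.0459
gripper_force: 51.9
```

Light contact at the expected seat height. Releasing.

Request:
send_rows(
  increments=[
    {"dp": [0,0,0.05],"roll": 0},
    {"dp": [0,0,0],"roll": 0},
    {"dp": [0,0,0],"roll": 0},
    {"dp": [0,0,0],"roll": 0},
    {"dp": [0,0,0],"roll": 0},
    {"dp": [0,0,0],"roll": 0},
    {"dp": [0,0,0],"roll": 0},
    {"dp": [0,0,0],"roll": 0},
  ],
  claw=0.7,
)

```text
t: 44.95
eef_pos: [0.5534, -0.2086, 0.1043]
tcp_rot: [2.262, 2.18, -0.0]
ft_force: [0.3, 0.2, -0.5]
grip_width: 0.0726
gripper_force: 0.0
```

Request:
send_rows(
  increments=[
    {"dp": [0,0,-0.6],"roll": 0},
    {"dp": [0,0,-1.5],"roll": 0},
    {"dp": [0,0,-2.5],"roll": 0},
    {"dp": [0,0,-3],"roll": 0},
    {"dp": [0,0,-3],"roll": 0},
    {"dp": [0,0,-2.5],"roll": 0},
    {"dp": [0,0,-1.5],"roll": 0},
    {"dp": [0,0,0],"roll": 0},
  ],
)

```text
t: 45.95
eef_pos: [0.5541, -0.2089, 0.2518]
tcp_rot: [2.26, 2.178, 0.002]
ft_force: [1.0, -0.6, -0.8]
grip_width: 0.0726
gripper_force: 0.0
```

Request:
send_rows(
  increments=[
    {"dp": [0,-3,0],"roll": 0},
    {"dp": [4,-3,0],"roll": 0},
    {"dp": [5,0,0],"roll": 0},
    {"dp": [5,0,0],"roll": 0},
    {"dp": [5,0,0],"roll": 0},
    {"dp": [5,0,0],"roll": 0},
    {"dp": [4,0,0],"roll": 0},
    {"dp": [0,0,0],"roll": 0},
  ],
)

```text
t: 46.95
eef_pos: [0.503, 0.0757, 0.2491]
tcp_rot: [-2.257, -2.184, 0.002]
ft_force: [0.6, -0.5, -0.1]
grip_width: 0.0725
gripper_force: 0.0
```

Run:
```python
from h import *
a=env.camera("scene");b=env.camera("top");print(env.get_state()['eef_pos'])
cv2.imwrite('pics/q.png',a);cv2.imwrite('pics/qt.png',b)
s0=cv2.imread('pics/scene0.png');t0=cv2.imread('pics/top0.png')
for n,im in(("scene",a),("top",b)):
    h=cv2.cvtColor(im,cv2.COLOR_BGR2HSV)
    for nm,lo,hi,p in(("blue",(100,120,40),(130,255,255),[.553,-.1005,.134]),("or",(3,130,40),(20,255,255),[.553,-.211,.134])):
        q=proj(n,[p])[0];k,l,st,ce=cv2.connectedComponentsWithStats(cv2.inRange(h,lo,hi))
        print(n,nm,"pred",q.round(1),[(st[i].tolist(),ce[i].round(1).tolist(),at_z(n,ce[i],.134).round(4).tolist()) for i in range(1,k) if st[i,4]>8 and np.linalg.norm(ce[i]-q)<15])
# injector/white sleeve change vs start (scene)
for nm,(x0,x1,y0,y1) in dict(white=(178,206,114,162),a=(265,322,190,240),b=(150,190,202,265),c=(190,228,255,325)).items():
    d=np.abs(a[y0:y1,x0:x1].astype(int)-s0[y0:y1,x0:x1]).max(2);print(nm,(d>40).mean().round(3))
```

```text
[0.50312088 0.07347733 0.24932032]
scene blue pred [235.7 179. ] [([227, 171, 17, 14, 183], [234.7, 177.5], [0.5525, -0.1058, 0.134])]
scene or pred [211. 151.] [([206, 147, 11, 9, 77], [210.8, 151.1], [0.5535, -0.2111, 0.134])]
top blue pred [320.5 200.4] [([316, 194, 14, 14, 156], [322.1, 200.5], [0.5528, -0.1053, 0.134])]
top or pred [356.2 201.3] [([352, 197, 9, 9, 63], [356.2, 201.2], [0.5534, -0.211, 0.134])]
white 0.014
a 0.472
b 0.0
c 0.0
```

```bash
python3 -c "
from workcell import env
print(env.hand_in())"
```

```text
the job is handed in; nothing more can be done
None
```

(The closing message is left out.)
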